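# Pack the serving boards into the carrier and pin it shut

## Task

The sports-hall buffet is being packed up: draw each serving board upward out of the wooden rack and stand it, upright and right down, in a slot of its own in the steel carrier, never letting a board fall over. When all boards are in, swing the carrier's retaining bar fully shut over them, then push the headed pin through the fork and the bar's lug from the outside until its head is up against the fork. Leave the other things on the table where they are.

Things in the scene. Friction and masses are not known exactly. Their poses are not given: they have to be found in the camera images.
- board1_mid (a point): Centre (half-way up) of a white plastic serving board, 150 mm wide (its x), 8 mm thick (its y), 120 mm tall (its z, up), about 0.14 kg. It stands on edge in one of the rack's slots, and may lean by up to 0.1 rad; both faces and both ways round are alike. Only two or three of the four boards are present. Grasped by the middle of its top edge, across the thickness.
- board2_mid (a point): Centre (half-way up) of a white plastic serving board, 150 mm wide (its x), 8 mm thick (its y), 120 mm tall (its z, up), about 0.14 kg. It stands on edge in one of the rack's slots, and may lean by up to 0.1 rad; both faces and both ways round are alike. Only two or three of the four boards are present. Grasped by the middle of its top edge, across the thickness.
- board3_mid (a point): Centre (half-way up) of a white plastic serving board, 150 mm wide (its x), 8 mm thick (its y), 120 mm tall (its z, up), about 0.14 kg. It stands on edge in one of the rack's slots, and may lean by up to 0.1 rad; both faces and both ways round are alike. Only two or three of the four boards are present. Grasped by the middle of its top edge, across the thickness.
- board4_mid (a point): Centre (half-way up) of a white plastic serving board, 150 mm wide (its x), 8 mm thick (its y), 120 mm tall (its z, up), about 0.14 kg. It stands on edge in one of the rack's slots, and may lean by up to 0.1 rad; both faces and both ways round are alike. Only two or three of the four boards are present. Grasped by the middle of its top edge, across the thickness.
- rack: Fixed wooden dowel rack, 180 mm (x) by 200 mm (y); origin under its centre. Floor 12 mm high; four slots across x at y = -75, -25, 25 and 75 mm, each a 14 mm gap between upright dowels (8 mm thick, at x = +-55 mm) that reach 76 mm above the table; low side rails stop the boards along x (a 160 mm gap).
- carrier: Fixed dark steel carrier, 180 mm (x) by 275 mm (y), origin under its centre. Floor 12 mm high, three slots across x (at y = -50, 0 and 50 mm), each a 14 mm gap between upright steel rods (8 mm thick, at x = +-55 mm, tops 76 mm above the table), side rails 160 mm apart. A board standing in it has its top 132 mm above the table. At y = +115 mm stands the post with the swing bar, at y = -115 mm the fork.
- slot1 (a point): Middle of a carrier slot, on the carrier's floor, where the middle of a board's bottom edge goes; axes as the carrier's. Any slot will do, one board to a slot.
- slot2 (a point): Middle of a carrier slot, on the carrier's floor, where the middle of a board's bottom edge goes; axes as the carrier's. Any slot will do, one board to a slot.
- slot3 (a point): Middle of a carrier slot, on the carrier's floor, where the middle of a board's bottom edge goes; axes as the carrier's. Any slot will do, one board to a slot.
- bar (a joint): Angle of the aluminium retaining bar (rad) about its upright hinge: 0 = closed against its stop, lying over the slots along the carrier's y, its lug in the fork; at pi/2 it points along the carrier's +x. It turns in a level plane, underside 142 mm and top 154 mm above the table, 16 mm wide, reaching 234 mm from the hinge. It stays where it is left (friction 0.12 N m). Its lug, an 8 mm plate, hangs down at its end, with a 17 mm hole that lines up with the fork's holes at 0.
- bar_hinge (a point): On the bar's hinge axis, at the height of the bar's underside; axes as the carrier's.
- bar_knob (a point): Middle of the black round upright knob on the bar, 18 mm across, standing 38 mm up from the bar's top (154 to 192 mm above the table; this point is at 173 mm), 100 mm from the hinge axis. Gripped from above to swing the bar.
- fork_mouth (a point): Centre of the pin hole on the outer face of the fork (113 mm above the table, on the carrier's -y end); axes as the carrier's. The pin goes in level along the carrier's +y. The fork is two upright 6 mm cheeks 14 mm apart, 34 mm wide and 138 mm high at the top, with 14 mm round holes; both cheeks and the lug together are 26 mm deep.
- pin_head (a point): Centre of the head of the steel locking pin. The head is a block 30 mm long (x) and 20 mm square; the shaft, 10 mm across and 40 mm long with a tapered tip, sticks out of it along +x, so the tip is 55 mm from this point. It starts lying flat on the table on a side of its head, shaft level, 10 mm above the table, 70 g. Seated in the fork, its head touches the outer cheek and this point is 15 mm outside the fork's outer face.
- jar: Bystander: lidded glass jar, 64 mm across, 75 mm tall; origin under its centre. Leave it where it is.
- cup: Bystander: paper cup, 68 mm across, 80 mm tall; origin under its centre. Leave it where it is.
- tube1: Bystander: snack tube, 74 mm across, 230 mm tall; origin under its centre. Leave it where it is.
- water: Bystander: water bottle, 66 mm across, 210 mm tall; origin under its centre. Leave it where it is.
- napkins: Bystander: stack of napkins, 80 x 80 x 50 mm; origin under its centre. Leave it where it is.
Mind the look-alikes: they are no part of the job. What is shaped like the part that bears board3_mid but purple is not meant. What is shaped like the part that bears board2_mid but purple is not meant.

How it is judged (in metres and radians):
On the way, in this order (a step that is already met when the one before it is completed fails the run):
1. All boards stand right down in slots of the carrier, let go, the bar still open (z of board1_mid in the frame of carrier between 0.06 and 0.08 m and x of board1_mid in the frame of carrier between -0.012 and 0.012 m and angle between each of board1_mid, board2_mid, board3_mid, board4_mid's own z axis and vertical below 0.15 rad and angle between the y axis of each of board1_mid, board2_mid, board3_mid, board4_mid and the y axis of carrier, either way round below 0.15 rad and (y of board1_mid in the frame of slot1 between -0.012 and 0.012 m or y of board1_mid in the frame of slot2 between -0.012 and 0.012 m or y of board1_mid in the frame of slot3 between -0.012 and 0.012 m) and z of board2_mid in the frame of carrier between 0.06 and 0.08 m and x of board2_mid in the frame of carrier between -0.012 and 0.012 m and (y of board2_mid in the frame of slot1 between -0.012 and 0.012 m or y of board2_mid in the frame of slot2 between -0.012 and 0.012 m or y of board2_mid in the frame of slot3 between -0.012 and 0.012 m) and z of board3_mid in the frame of carrier between 0.06 and 0.08 m and x of board3_mid in the frame of carrier between -0.012 and 0.012 m and (y of board3_mid in the frame of slot1 between -0.012 and 0.012 m or y of board3_mid in the frame of slot2 between -0.012 and 0.012 m or y of board3_mid in the frame of slot3 between -0.012 and 0.012 m) and z of board4_mid in the frame of carrier between 0.06 and 0.08 m and x of board4_mid in the frame of carrier between -0.012 and 0.012 m and (y of board4_mid in the frame of slot1 between -0.012 and 0.012 m or y of board4_mid in the frame of slot2 between -0.012 and 0.012 m or y of board4_mid in the frame of slot3 between -0.012 and 0.012 m) and contact force between each of board1, board2, board3, board4 and the fingers below 0.1 N and value of joint bar above 0.3 rad), for 0.2 s.
2. The bar is swung shut over the boards, before the pin is in (z of board1_mid in the frame of carrier between 0.06 and 0.08 m and x of board1_mid in the frame of carrier between -0.012 and 0.012 m and angle between each of board1_mid, board2_mid, board3_mid, board4_mid's own z axis and vertical below 0.15 rad and angle between the y axis of each of board1_mid, board2_mid, board3_mid, board4_mid and the y axis of carrier, either way round below 0.15 rad and (y of board1_mid in the frame of slot1 between -0.012 and 0.012 m or y of board1_mid in the frame of slot2 between -0.012 and 0.012 m or y of board1_mid in the frame of slot3 between -0.012 and 0.012 m) and z of board2_mid in the frame of carrier between 0.06 and 0.08 m and x of board2_mid in the frame of carrier between -0.012 and 0.012 m and (y of board2_mid in the frame of slot1 between -0.012 and 0.012 m or y of board2_mid in the frame of slot2 between -0.012 and 0.012 m or y of board2_mid in the frame of slot3 between -0.012 and 0.012 m) and z of board3_mid in the frame of carrier between 0.06 and 0.08 m and x of board3_mid in the frame of carrier between -0.012 and 0.012 m and (y of board3_mid in the frame of slot1 between -0.012 and 0.012 m or y of board3_mid in the frame of slot2 between -0.012 and 0.012 m or y of board3_mid in the frame of slot3 between -0.012 and 0.012 m) and z of board4_mid in the frame of carrier between 0.06 and 0.08 m and x of board4_mid in the frame of carrier between -0.012 and 0.012 m and (y of board4_mid in the frame of slot1 between -0.012 and 0.012 m or y of board4_mid in the frame of slot2 between -0.012 and 0.012 m or y of board4_mid in the frame of slot3 between -0.012 and 0.012 m) and value of joint bar below 0.04 rad and not (y of pin_head in the frame of fork_mouth between -0.0185 and -0.01 m and x of pin_head in the frame of fork_mouth between -0.007 and 0.007 m and z of pin_head in the frame of fork_mouth between -0.009 and 0.007 m and angle between the x axis of pin_head and the y axis of carrier, either way round below 0.22 rad)), for 0.2 s.
3. The pin is pushed through fork and lug up to its head (z of board1_mid in the frame of carrier between 0.06 and 0.08 m and x of board1_mid in the frame of carrier between -0.012 and 0.012 m and angle between each of board1_mid, board2_mid, board3_mid, board4_mid's own z axis and vertical below 0.15 rad and angle between the y axis of each of board1_mid, board2_mid, board3_mid, board4_mid and the y axis of carrier, either way round below 0.15 rad and (y of board1_mid in the frame of slot1 between -0.012 and 0.012 m or y of board1_mid in the frame of slot2 between -0.012 and 0.012 m or y of board1_mid in the frame of slot3 between -0.012 and 0.012 m) and z of board2_mid in the frame of carrier between 0.06 and 0.08 m and x of board2_mid in the frame of carrier between -0.012 and 0.012 m and (y of board2_mid in the frame of slot1 between -0.012 and 0.012 m or y of board2_mid in the frame of slot2 between -0.012 and 0.012 m or y of board2_mid in the frame of slot3 between -0.012 and 0.012 m) and z of board3_mid in the frame of carrier between 0.06 and 0.08 m and x of board3_mid in the frame of carrier between -0.012 and 0.012 m and (y of board3_mid in the frame of slot1 between -0.012 and 0.012 m or y of board3_mid in the frame of slot2 between -0.012 and 0.012 m or y of board3_mid in the frame of slot3 between -0.012 and 0.012 m) and z of board4_mid in the frame of carrier between 0.06 and 0.08 m and x of board4_mid in the frame of carrier between -0.012 and 0.012 m and (y of board4_mid in the frame of slot1 between -0.012 and 0.012 m or y of board4_mid in the frame of slot2 between -0.012 and 0.012 m or y of board4_mid in the frame of slot3 between -0.012 and 0.012 m) and value of joint bar below 0.04 rad and y of pin_head in the frame of fork_mouth between -0.0185 and -0.01 m and x of pin_head in the frame of fork_mouth between -0.007 and 0.007 m and z of pin_head in the frame of fork_mouth between -0.009 and 0.007 m and angle between the x axis of pin_head and the y axis of carrier, either way round below 0.22 rad), for 0.2 s.
At the end, for the whole second after the job is handed in: Each board stands on a carrier slot's floor, within 12 mm of the slot's middle and 0.15 rad of upright and square; bar within 0.04 rad of shut; pin through fork and lug, head within 3.5 mm of the outer cheek, 7 mm (9 mm down) of the hole's axis and 0.22 rad of its line; all at rest (all of step 3 and linear speed of each of board1, board2, board3, board4, pin below 0.03 m/s); the robot touches nothing.
It fails at once if A board has fallen over or been laid down (over 1 rad from upright) (angle between any of board1_mid, board2_mid, board3_mid, board4_mid's own z axis and vertical above 1 rad).
It fails at once if A bystander has been shifted by more than 40 mm (distance of any of jar, cup, tube1, water, napkins from where it was at the start of the episode above 0.04 m).
Of board1, board2, board3, board4 only 2 to 3 are there at a start; the rules pass over those that are not, and their reading is None.
At some moment in a run one of pin may be knocked a few centimetres aside while the robot is not near it.
It also fails if it takes over 200 s, if anything falls off the work surface, if the arm or the gripper's body presses on something with over 40 N, if the wrist force passes 120 N, or if a joint passes its speed limit or range.

## Robot

A 7-joint arm with a two-finger parallel gripper is mounted at the origin on the work surface. World frame = base frame: x ahead of the robot, y to its left, z up, the work surface at z = 0. Lengths are in m, angles in degrees, forces in N, time in s.
With the tool pointing down it reaches from about 0.4 to 0.9 m from the base axis. Payload 5.5 kg.
Tool frame: the origin (TCP) lies at the very end of the fingers, on their centre line; the grasp point (between the pads) lies 19 mm behind it; z points along the fingers, y is the line along which they close (so a half turn about z gives the same grasp; the last joint's range is limited). The gripper opens to 85 mm and grips with 20 to 120 N. Pads are 22 mm wide; open, the fingers measure 114 mm over their backs; the gripper's body (76 mm by 85 mm) begins 54 mm behind the grasp point. The pads swing forward as they close: fully open they stand 13 mm farther back than shut.
Start: joints at [91.341, 28.699, -24.465, 88.831, 12.651, 65.22, -12.049], TCP at [0.154, -0.631, 0.231] pointing down, gripper open.
Joint ranges: [-164.97, 164.97], [-17.58, 116.51], [-87.97, 89.64], [11.32, 138.91], [-80.73, 260.73], [10.89, 115.49], [-147.41, 147.41]. Speed limits (degrees/s): [147.25, 147.25, 180, 180, 180, 180, 180].

## Interface

Orientations are given as a 3x3 rotation matrix whose columns are the frame's x, y, z axes.
In Python, from bench import ctrl gives the robot as it stands.
- The arm moves only by the tool jog_arm, never from a script. Its argument "motion" is a list of rows, each a list of 6 numbers: the shift along the tool's x, y, z in m, then the turn, a rotation vector about the tool's x, y, z in degrees. In form: [[dx, dy, dz, rx, ry, rz], ...]. A call has 1 to 8 rows; each row is the pose to reach, as a shift and turn from the pose commanded when the call began, along the tool's axes at that moment; what a row does not reach only later rows make up. A row lasts 1/10 s, in which the tool goes at most 50 mm and 8.59 degrees, less where a joint would pass 70% of its speed; a pose out of reach is approached as far as the arm can. A call with a gripper value outside its range is refused whole. "hand" is the closure, from 0 (fully open) to 1 (shut), set as the call begins (left out, the last holds). The fingers move at their own pace and stop on an object; the grip force is fixed at half the most. Time passes only in rows, so rows that repeat a pose let the fingers close. It gives the time, the measured TCP pose, the force, the opening and the grip force at its end, in the units of the state.
- ctrl.get_state(): the state, without advancing time (a new reading comes with each control period).
- ctrl.read_camera(name): name is "side" or "top"; returns the picture (400x640x3 uint8, blue, green, red); there is no depth.
- ctrl.camera_info(name): a dict with "fov_y" (degrees; the focal length in pixels is half the picture's height over the tangent of half this angle, whatever the lens; pixels are square), "cx", "cy" (the principal point, pixels), "camera_from_world" (4x4, takes a point from world to camera coordinates). Camera axes: x right, y up, looking along -z (the intrinsics and any distortion apply to the point x, -y, -z); pixel columns grow to the right and rows downward; lengths in m; the calibration is good to about 2 mm. A picture is of the moment at which its call begins. camera_info takes no time and is no camera call.
- ctrl.sign_off(): hands the job in; it is judged then, once.
Trained networks look in the newest picture that a camera, given by its name, has taken for a name from the list of things; names that differ only in an ending like _2 or _b are one class to them, and where a whole thing is asked for, a point or a joint stands for the part that bears it (a point fixed in the world has none). Each returns a list of dicts, best first, with "confidence" (0 to 1); they miss things now and then, are a little off and sometimes report something else, mostly with a low value. They report only what shows in the picture. A call takes as long as a camera call. They do not tell look-alikes from the thing itself.
- ctrl.search_frame(camera, thing): "bbox" ([left, top, width, height] in pixels, round what is visible of it).
- ctrl.mark_of(camera, thing): "position" ([row, column] in pixels: a listed point, or the origin of a listed thing).
The state is a dict: "time_s": time; "joint_pos": joint angles; "joint_velocities": joint speeds; "tau": joint torques, N m; "position": TCP position; "tcp_rot": TCP orientation; "contact_force": force on the tool from outside, world axes, zero at the start; "torque": the same for the moment, N m; "width": finger opening in m; "grip_force": force on a finger pad.
Only numpy, scipy, OpenCV 4.12 (cv2) and the standard library are available. Lean on these libraries where they do the work, as an engineer would, in place of code of your own. Each camera call takes 0.05 s, during which the arm holds its last target. There are 200 camera calls.

## Working session

There is one attempt and no reset: what is moved stays moved. The work goes in short steps, Python scripts to look and compute and a tool call to move; the robot and the scene stay as the last step left them, time stands still between calls to the robot, and variables do not carry over. Pictures are saved under pics/ and viewed, at most 14 in all, crops included, and the job is handed in when it is done.

Besides the shell and the picture viewer there is one more tool, called in YAML: its name, and indented under it one key for each argument. jog_arm: Moves the arm, as the interface text tells. Its arguments: {"type":"object","properties":{"motion":{"type":"array"},"hand":{"type":"number"}},"required":["motion"]}

```bash
ls; mkdir -p pics; python3 - <<'E'
from bench import ctrl
import cv2
s=ctrl.get_state(); print(s)
for c in ("side","top"):
    cv2.imwrite(f"pics/{c}0.png",ctrl.read_camera(c)); print(c,ctrl.camera_info(c))
    for t in ["board1_mid","rack","carrier","slot1","slot2","slot3","bar_hinge","bar_knob","fork_mouth","pin_head","jar","cup","tube1","water","napkins"]:
        print(t,[(tuple(int(x) for x in d["position"]),round(d["confidence"],2)) for d in ctrl.mark_of(c,t)])
E
```

```text
pics
{'time_s': 0.0, 'joint_pos': array([ 91.34144287,  28.75363782, -24.45235596,  88.89205734,
        12.6515867 ,  65.22053757, -12.05115019]), 'joint_velocities': array([-0.04006732, -0.1040641 ,  0.10924249,  0.06532665, -0.01842376,
        0.05571864,  0.00016086]), 'tau': array([ 2.94926131e-04, -5.69516087e+01, -5.81575423e+00, -2.80942565e+01,
        1.08534828e-02,  1.18334207e-02, -3.02685203e-05]), 'position': array([ 0.15414763, -0.63073406,  0.23025545]), 'tcp_rot': array([[ 9.71385074e-01,  2.37509698e-01, -4.25051179e-04],
       [ 2.37510074e-01, -9.71383177e-01,  1.92060320e-03],
       [ 4.32743204e-05, -1.96659922e-03, -9.99998065e-01]]), 'contact_force': array([0.71975432, 0.54654218, 0.14592658]), 'torque': array([-0.00238133,  0.01854418,  0.02443335]), 'grip_force': 0.0, 'width': 0.08513472069182478}
side {'fov_y': 43.220177003653106, 'cx': 324.868342558036, 'cy': 203.491942726448, 'camera_from_world': array([[ 0.97312804, -0.23014376, -0.00746118, -0.5352738 ],
       [ 0.17751712,  0.72917814,  0.66089856, -0.19430569],
       [-0.14666115, -0.64446341,  
[... 1059 characters left out ...]
 0.        ,  0.        ,  1.        ]])}
board1_mid [((204, 259), 0.56), ((203, 267), 0.53)]
rack [((203, 250), 0.63), ((178, 415), 0.36), ((166, 357), 0.33)]
carrier [((194, 370), 0.97)]
slot1 [((193, 375), 0.86), ((197, 362), 0.7), ((187, 385), 0.66)]
slot2 [((193, 375), 0.86), ((197, 362), 0.7), ((187, 385), 0.66)]
slot3 [((193, 375), 0.86), ((197, 362), 0.7), ((187, 385), 0.66)]
bar_hinge [((192, 351), 0.76)]
bar_knob [((164, 354), 0.83)]
fork_mouth [((182, 411), 0.81)]
pin_head [((230, 311), 0.41), ((216, 195), 0.21)]
jar [((151, 284), 0.58)]
cup [((230, 314), 0.73)]
tube1 [((216, 198), 0.87), ((203, 253), 0.6)]
water [((195, 448), 0.9)]
napkins [((153, 368), 0.82), ((191, 386), 0.61)]
```

```bash
python3 - <<'E'
import cv2
for c,(x0,y0,x1,y1) in {"side":(250,110,450,260+120),"top":(170,110,490,290)}.items():
    im=cv2.imread(f"pics/{c}0.png")[y0:y1,x0:x1]
    k=min(800/im.shape[1],600/im.shape[0])
    cv2.imwrite(f"pics/{c}0z.png",cv2.resize(im,None,fx=k,fy=k,interpolation=cv2.INTER_CUBIC)); print(c,k,x0,y0)
E
```

```text
side 2.2222222222222223 250 110
top 2.5 170 110
```

View pics/side0.png

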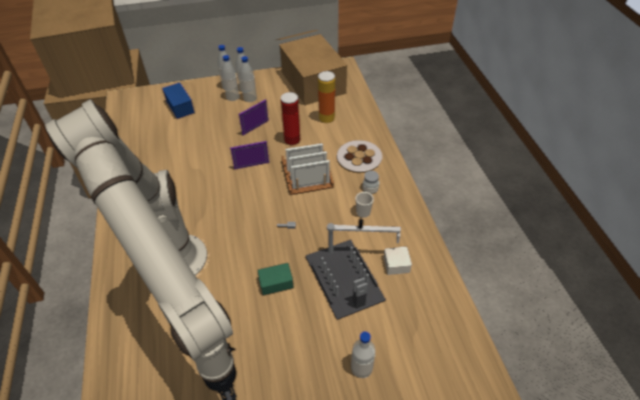

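View pics/top0z.png

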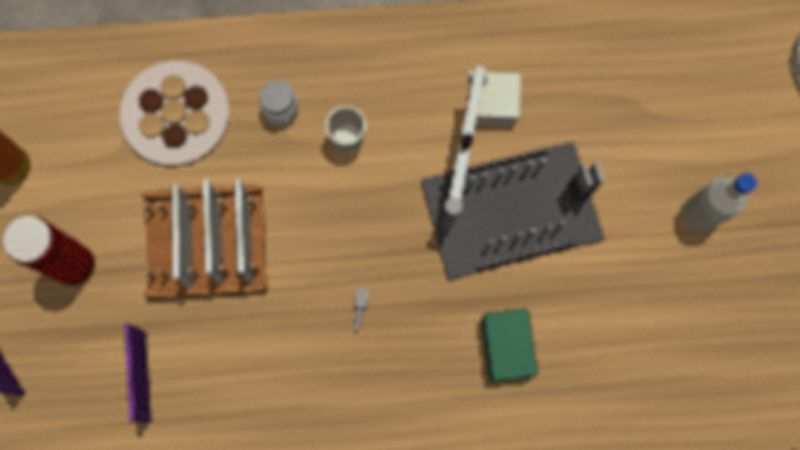

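View pics/side0z.png

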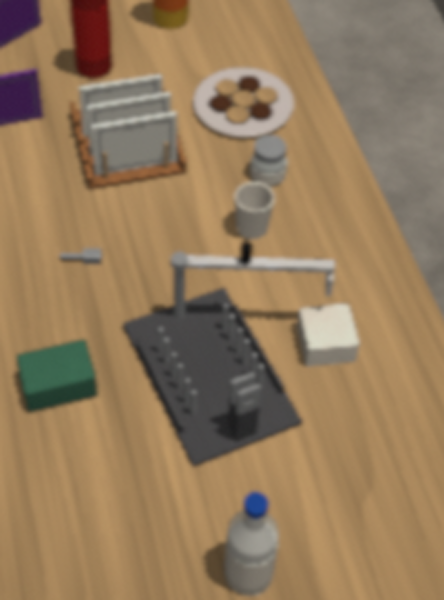

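Side view: robot at left, white boards in the wooden rack near (308,168), carrier near (344,278) with its bar open at (330–400,230), pin at (287,224), purple look-alike boards at (255,117) and (250,155). The green box (275,278), plate (360,155) and amber tube (327,97) aren't on the list of things. In the top view the rack is near (252,207), with boards at about x = 241, 254 and 267. The carrier is near (375,195), the pin near (314,234) with its shaft toward the robot, and a purple board near (225,258).

Candidates for "board": white ones, top (241/254/267, 204); purple ones, top (225,258) and (172,260). I choose the white ones. Next I fit the poses and overlay wireframes on a crop.

```bash
cat > h.py <<'E'
import numpy as np, cv2
from scipy.optimize import least_squares
from bench import ctrl
def proj(c,P):
    i=ctrl.camera_info(c); M=i["camera_from_world"]; f=200/np.tan(np.radians(i["fov_y"]/2))
    p=np.atleast_2d(P)@M[:3,:3].T+M[:3,3]
    return np.c_[i["cx"]+f*p[:,0]/-p[:,2], i["cy"]-f*p[:,1]/-p[:,2]]   # u,v
def ray(c,uv,z):
    i=ctrl.camera_info(c); M=i["camera_from_world"]; f=200/np.tan(np.radians(i["fov_y"]/2))
    d=M[:3,:3].T@np.array([(uv[0]-i["cx"])/f,-(uv[1]-i["cy"])/f,-1]); o=-M[:3,:3].T@M[:3,3]
    return o+d*(z-o[2])/d[2]
def place(p,L):
    c,s=np.cos(p[2]),np.sin(p[2]); L=np.atleast_2d(L)
    return np.c_[p[0]+c*L[:,0]-s*L[:,1], p[1]+s*L[:,0]+c*L[:,1], L[:,2]]
def marks(c,t,mn=.3): return [(np.array(d["position"])[::-1],d["confidence"]) for d in ctrl.mark_of(c,t) if d["confidence"]>mn]
E
python3 - <<'E'
from h import *
K={"carrier":[(0,0,0)],"slot1":[(0,-.05,.012),(0,0,.012),(0,.05,.012)],"bar_hinge":[(0,.115,.142)],"fork_mouth":[(0,-.132,.113)]}
ob=[]
for c in ("top","side"):
    for t in K:
        for uv,cf in marks(c,t): ob.append((c,t,uv))
def res(p,full=False):
    r=[]
    for c,t,uv in ob:
        e=proj(c,place(p,K[t]))-uv; r.append(e[np.argmin((e**2).sum(1))])
    return np.array(r) if full else np.ravel(r)
p0=ray("top",(370,194),0); 
s=least_squares(res,[p0[0],p0[1],.2],loss="soft_l1"); print("carrier",s.x,np.degrees(s.x[2]))
for o,e in zip(ob,res(s.x,True)): print(o[0],o[1],o[2].round(1),e.round(1))
for c in("top","side"):
    for t in("bar_knob","pin_head","rack","board1_mid"):
        for uv,cf in marks(c,t): print(c,t,uv.round(1),round(cf,2),ray(c,uv,{"bar_knob":.173,"pin_head":.01,"rack":0,"board1_mid":.072}[t]).round(4))
T=ctrl.read_camera("top"); np.save("carr.npy",s.x)
# plate: dark blob
g=cv2.cvtColor(T,cv2.COLOR_BGR2HSV); m=(g[...,2]<85).astype(np.uint8); m[:,:330]=0;m[:,425:]=0;m[:150]=0;m[240:]=0
n,l,st,_=cv2.connectedComponentsWithStats(m); k=1+np.argmax(st[1:,4]); print(st[k]); 
cs,_=cv2.findContours((l==k).astype(np.uint8),cv2.RETR_EXTERNAL,cv2.CHAIN_APPROX_NONE)
q=cv2.boxPoints(cv2.minAreaRect(cs[0])); print(q, [ray("top",x,.006).round(3) for x in q])
E
```

```text
carrier [ 0.56173908 -0.22236942  0.21351997] 12.233793096119223
top carrier [370.9 194.8] [ 3.5 -1.5]
top slot1 [375.3 193.3] [-0.5 -0.7]
top slot1 [362.5 197.1] [ 1.2 -1.2]
top slot1 [385.8 187.5] [0.2 1.9]
top bar_hinge [351.6 192.6] [-0.1  0.5]
top fork_mouth [411.1 182.5] [-1.6 -4.7]
side carrier [343.1 278.7] [-0.1 -0.8]
side slot1 [344.8 275.4] [-1.7  0.5]
side slot1 [338.5 264.1] [-1.9  0.9]
side bar_hinge [328.2 229.7] [ 0.2 -1. ]
side bar_hinge [309.7 165.1] [18.7 63.6]
side fork_mouth [364.  291.4] [-1.2 -1.2]
top bar_knob [354.9 164.9] 0.83 [ 0.6416 -0.1303  0.173 ]
top pin_head [311.1 230.5] 0.41 [0.4203 0.0593 0.01  ]
top rack [250.8 203.5] 0.63 [0.5558 0.3077 0.    ]
top rack [415.  178.6] 0.36 [ 0.6136 -0.4042  0.    ]
top rack [357.6 166.7] 0.33 [ 0.6853 -0.1616  0.    ]
top board1_mid [259.  204.1] 0.56 [0.5351 0.2624 0.072 ]
top board1_mid [267.9 203.2] 0.53 [0.5362 0.2261 0.072 ]
side bar_knob [360.7 222.2] 0.61 [ 0.6428 -0.1323  0.173 ]
side pin_head [305.  158.6] 0.73 [0.5545 0.3814 0.01  ]
side pin_head [287.3 224.7] 0.54 [0.4169 0.0472 0.01  ]
side rack [305.1 173.6] 0.79 [0.5384 0.3042 0.    ]
side board1_mid [310.5 176.4] 0.87 [0.5436 0.2136 0.072 ]
[ 340  168   70   53 2268]
[[336.1158  180.7858 ]
 [405.49405 165.7851 ]
 [414.33707 206.6839 ]
 [344.95883 221.6846 ]] [array([ 0.627, -0.063,  0.006]), array([ 0.672, -0.369,  0.006]), array([ 0.49 , -0.384,  0.006]), array([ 0.447, -0.085,  0.006])]
```

```bash
cat >> h.py <<'E'
from scipy.ndimage import map_coordinates
from scipy.optimize import minimize
def outline(hx,hy,z,n=40):
    t=np.linspace(-.92,.92,n); 
    pts=np.r_[np.c_[hx*t,t*0+hy],np.c_[hx*t,t*0-hy],np.c_[t*0+hx,hy*t],np.c_[t*0-hx,hy*t]]
    nr=np.r_[np.tile([0,1],(n,1)),np.tile([0,-1],(n,1)),np.tile([1,0],(n,1)),np.tile([-1,0],(n,1))]
    return np.c_[pts,np.full(len(pts),z)],np.c_[nr,np.zeros(len(nr))]
def edgefit(imgs,p0,hx,hy,z,d=.006):
    P,N=outline(hx,hy,z)
    def cost(p):
        s=0
        for c,im in imgs.items():
            a=proj(c,place(p,P+N*d)); b=proj(c,place(p,P-N*d))
            df=map_coordinates(im,[a[:,1],a[:,0]],order=1)-map_coordinates(im,[b[:,1],b[:,0]],order=1)
            s-=np.clip(df,-20,60).mean()
        return s
    best=None
    for dx in(-.01,0,.01):
        for dy in(-.01,0,.01):
            q=np.array(p0)+[dx,dy,0]
            r=minimize(cost,q,method="Nelder-Mead",options=dict(initial_simplex=[q,q+[.006,0,0],q+[0,.006,0],q+[0,0,.04]]))
            if best is None or r.fun<best.fun: best=r
    return best.x,best.fun
def wire(im,c,P,col,k,off):
    for a,b in P:
        u=(proj(c,np.array([a,b]))-off+.5)*k-.5
        cv2.line(im,*[tuple(int(v) for v in w) for w in u],col,1,cv2.LINE_AA)
def box(p,hx,hy,z0,z1):
    C=[place(p,[(s*hx,t*hy,z) for s,t in((1,1),(1,-1),(-1,-1),(-1,1))]) for z in(z0,z1)]
    return [(C[j][i],C[j][(i+1)%4]) for j in(0,1) for i in range(4)]+[(C[0][i],C[1][i]) for i in range(4)]
E
cat > fit.py <<'E'
from h import *
T=ctrl.read_camera("top");S=ctrl.read_camera("side"); cv2.imwrite("pics/T.png",T);cv2.imwrite("pics/S.png",S)
v={"top":T.max(2).astype(float),"side":S.max(2).astype(float)}
w={"top":T[...,0].astype(float)*1.5,"side":S[...,0].astype(float)*1.5}
p=np.load("carr.npy")
for im,n,q,hx,hy,z in((v,"carr",p,.09,.1375,.012),(v,"rack",[.55,.305,0],.09,.1,.012)):
    for s in({"top":im["top"]},{"side":im["side"]},im):
        x,f=edgefit(s,q,hx,hy,z); print(n,list(s),x.round(4),round(f,1))
    np.save(n+".npy",x)
c=np.load("carr.npy");r=np.load("rack.npy")
for cam,im in(("top",T),("side",S)):
    i=ctrl.camera_info(cam);M=i["camera_from_world"];print(cam,"at",(-M[:3,:3].T@M[:3,3]).round(3))
def panel(cam,im,u0,v0,W,H,k,out):
    z=cv2.resize(im[v0:v0+H,u0:u0+W],None,fx=k,fy=k,interpolation=cv2.INTER_CUBIC)
    wire(z,cam,box(c,.09,.1375,0,.012),(0,255,255),k,(u0,v0));wire(z,cam,box(r,.09,.1,0,.012),(255,255,0),k,(u0,v0))
    for y in(-.05,0,.05): wire(z,cam,[(place(c,(-.075,y,.012))[0],place(c,(.075,y,.012))[0])],(0,0,255),k,(u0,v0))
    for y in(-.05,0,.05): pass
    a=place(c,(0,-.132,.113))[0]; wire(z,cam,[(a-[.01,0,0],a+[.01,0,0]),(a-[0,.01,0],a+[0,.01,0])],(0,255,0),k,(u0,v0))
    a=place(c,(0,.115,.154))[0]; wire(z,cam,[(a-[.01,0,0],a+[.01,0,0]),(a-[0,.01,0],a+[0,.01,0])],(0,255,0),k,(u0,v0))
    return z
A=np.vstack([panel("top",T,222,165,80,75,4,0),panel("side",S,270,135,80,75,4,0)])
B=np.vstack([panel("top",T,325,130,120,75+20,4,0)[:300+80-0],panel("side",S,300,215,120,110,4,0)])
H=max(len(A),len(B)); f=lambda X:cv2.copyMakeBorder(X,0,H-len(X),0,0,cv2.BORDER_CONSTANT)
O=np.hstack([f(A),f(B)]);k=min(1,600/H);cv2.imwrite("pics/fit.png",cv2.resize(O,None,fx=k,fy=k,interpolation=cv2.INTER_AREA)if k<1 else O)
E
python3 fit.py
```

```text
carr ['top'] [ 0.5592 -0.2173  0.1753] -56.8Traceback (most recent call last):
  File "fit.py", line 8, in <module>
    x,f=edgefit(s,q,hx,hy,z); print(n,list(s),x.round(4),round(f,1))
        ~~~~~~~^^^^^^^^^^^^^
  File "h.py", line 36, in edgefit
    r=minimize(cost,q,method="Nelder-Mead",options=dict(initial_simplex=[q,q+[.006,0,0],q+[0,.006,0],q+[0,0,.04]]))
    res = _minimize_neldermead(fun, x0, args, callback, bounds=bounds,
                               **options)
    fxe = func(xe)
    fx = function(np.copy(x), *(wrapper_args + args))
  File "h.py", line 28, in cost
    a=proj(c,place(p,P+N*d)); b=proj(c,place(p,P-N*d))
                                ~~~~^^^^^^^^^^^^^^^^^^
  File "h.py", line 5, in proj
    i=ctrl.camera_info(c); M=i["camera_from_world"]; f=200/np.tan(np.radians(i["fov_y"]/2))
ValueError: time passes only in moves, steps and waits
```

```bash
sed -i 's/^from bench import ctrl/from bench import ctrl\nCI={c:ctrl.camera_info(c) for c in ("top","side")}/; s/i=ctrl.camera_info(c)/i=CI[c]/' h.py; sed -i 's/i=ctrl.camera_info(cam)/i=CI[cam]/; s/T=ctrl.read_camera("top");S=ctrl.read_camera("side")/T=ctrl.read_camera("top");S=ctrl.read_camera("side")/' fit.py; python3 fit.py
```

```text
carr ['top'] [ 0.5589 -0.2174  0.1746] -56.8
carr ['side'] [ 0.5648 -0.2233  0.1759] -57.9
carr ['top', 'side'] [ 0.5614 -0.2226  0.1811] -108.9
rack ['top'] [ 0.5345  0.3004 -0.0038] -38.2
rack ['side'] [0.5392 0.2896 0.0035] -38.8
rack ['top', 'side'] [5.354e-01 2.931e-01 1.000e-04] -56.7
top at [0.206 0.037 1.603]
side at [ 0.291 -1.144  1.478]
```

View pics/fit.png

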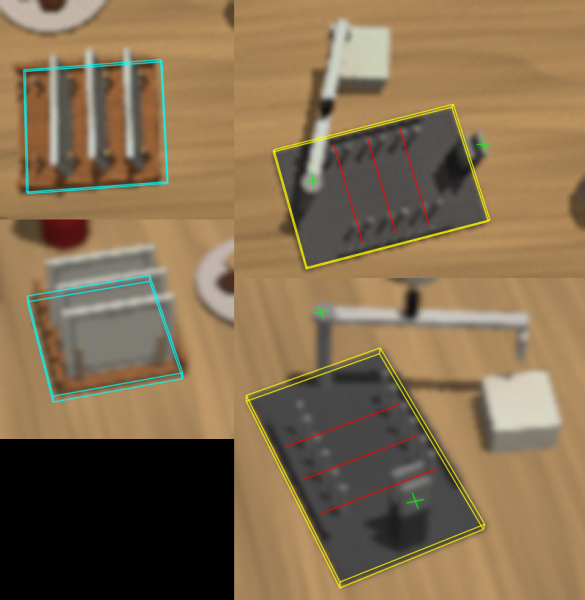

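Crops: the carrier wireframe fits well in both views, with the slots' red lines between the rods. The white boards' bright top edges are clear in the top view at columns 240–268. Next I measure those top edges with a strip model.

```bash
cat >> h.py <<'E'
def strip(c,im,p0,hx,hy,z,span=.008,dark=False):
    """fit a bright hx*hy strip at height z -> x,y,yaw"""
    t=np.linspace(-1,1,41); L=lambda a,b,n:np.c_[a,b,np.full(n,z)]
    inn=np.r_[L(hx*.95*t,0*t,41),L(hx*.95*t,0*t,41)]
    end=np.r_[L(t[:9]*0+hx+.007,hy*np.linspace(-.5,.5,9),9),L(t[:9]*0-hx-.007,hy*np.linspace(-.5,.5,9),9)]
    ine=np.r_[L(t[:9]*0+hx-.007,hy*np.linspace(-.5,.5,9),9),L(t[:9]*0-hx+.007,hy*np.linspace(-.5,.5,9),9)]
    out=np.r_[L(hx*.95*t,0*t+hy+.006,41),L(hx*.95*t,0*t-hy-.006,41)]
    g=lambda p,P:map_coordinates(im,proj(c,place(p,P)).T[::-1],order=1)
    def cost(p): return -(g(p,inn)-g(p,out)).mean()-.6*np.clip(g(p,ine)-g(p,end),-20,60).mean()
    best=None
    for dx in(-span,0,span):
        for dy in(-span,0,span):
            q=np.array(p0)+[dx,dy,0]
            r=minimize(cost,q,method="Nelder-Mead",options=dict(initial_simplex=[q,q+[.005,0,0],q+[0,.005,0],q+[0,0,.03]]))
            if best is None or r.fun<best.fun: best=r
    return best.x.round(4),round(best.fun,1)
E
python3 - <<'E'
from h import *
im={c:cv2.imread(f"pics/{f}.png").min(2).astype(float) for c,f in(("top","T"),("side","S"))}
print(im["top"][205,234:276].astype(int)); print(im["top"][190,234:276].astype(int))
for u in(241,254,267):
    p=ray("top",(u,204),.132); 
    for c in im: print(u,c,p.round(3),*strip(c,im[c],[p[0],p[1],0],.075,.004,.132))
E
```

```text
[ 51  53  52  50  83 155 183 149  95  76  76  73  67  58  55  55  52  91
 150 162 123  85  75  72  62  57  55  56  55  53  88 146 148 107  79  73
  67  58  57  53  52  60]
[ 46  41  40  42  82 145 157 122  83  70  70  69  61  51  49  51  68 128
 168 145  93  72  71  77  69  52  54  56  55  86 154 186 150  92  72  70
  59  52  55  52  57  70]
241 top [0.528 0.324 0.132] [ 0.5367  0.3278 -0.0192] -133.5
241 side [0.528 0.324 0.132] [ 0.5431  0.3234 -0.0199] -73.6
254 top [0.524 0.273 0.132] [ 5.402e-01  2.786e-01 -4.000e-04] -130.9
254 side [0.524 0.273 0.132] [ 0.5461  0.2738 -0.0047] -67.8
267 top [0.52  0.222 0.132] [ 0.5375  0.2281 -0.0055] -131.5
267 side [0.52  0.222 0.132] [ 0.5445  0.2238 -0.0167] -73.3
```

```bash
cat > tgt.py <<'E'
import sys,numpy as np
from scipy.spatial.transform import Rotation as Ro
from bench import ctrl
s=ctrl.get_state(); p,R=s["position"],s["tcp_rot"]
print("t",round(s["time_s"],2),"pos",p.round(4),"yaw",round(np.degrees(np.arctan2(R[1,0],R[0,0])),2),"tilt",np.degrees(np.arccos(-R[2,2])).round(2),"w",round(s["width"],4),"grip",round(s["grip_force"],1),"F",s["contact_force"].round(1))
for a in sys.argv[1:]:
    x,y,z,w=map(float,a.split(","))
    Rt=Ro.from_euler("z",w,degrees=True).as_matrix()@np.diag([1,-1,-1])
    d=R.T@(np.array([x,y,z])-p); rv=np.degrees(Ro.from_matrix(R.T@Rt).as_rotvec())
    print(a,"->",d.round(4),rv.round(2))
E
python3 tgt.py .154,-.631,.36,13.7 .45,-.3,.36,5 .54,.226,.36,-.6
```

```text
t 2.65 pos [ 0.1544 -0.6314  0.2313] yaw 13.74 tilt 0.01 w 0.0853 grip 0.0 F [ 0.6 -0.1 -0.4]
.154,-.631,.36,13.7 -> [-0.0003 -0.0005 -0.1287] [ 0.   -0.    0.04]
.45,-.3,.36,5 -> [ 0.3658 -0.2517 -0.1287] [ 0.   -0.    8.74]
.54,.226,.36,-.6 -> [ 0.5782 -0.7413 -0.1287] [ 0.   -0.   14.34]
```

jog_arm:
  motion:
    - [0,0,-0.05,0,0,0]
    - [0.02,-0.02,-0.1,0,0,0]
    - [0.366,-0.252,-0.129,0,0,8.7]
    - [0.366,-0.252,-0.129,0,0,8.7]
    - [0.366,-0.252,-0.129,0,0,8.7]
    - [0.366,-0.252,-0.129,0,0,8.7]
    - [0.366,-0.252,-0.129,0,0,8.7]
    - [0.366,-0.252,-0.129,0,0,8.7]
  hand: 0.65

```text
time_s: 3.45
position: [0.3695, -0.3876, 0.3506]
tcp_rot: [[0.996, 0.088, 0.0], [0.088, -0.996, -0.001], [0.0, 0.001, -1.0]]
contact_force: [0.0, -0.4, -0.5]
width: 0.0297
grip_force: 0.0
```

```bash
python3 tgt.py .54,.226,.36,-.6
```

```text
t 3.45 pos [ 0.3695 -0.3876  0.3506] yaw 5.04 tilt 0.06 w 0.0297 grip 0.0 F [ 0.  -0.4 -0.5]
.54,.226,.36,-.6 -> [ 0.2237 -0.5963 -0.0099] [ 0.06 -0.01  5.64]
```

jog_arm:
  motion:
    - [0.224,-0.596,-0.01,0,0,5.6]
    - [0.224,-0.596,-0.01,0,0,5.6]
    - [0.224,-0.596,-0.01,0,0,5.6]
    - [0.224,-0.596,-0.01,0,0,5.6]
    - [0.224,-0.596,-0.01,0,0,5.6]
    - [0.224,-0.596,-0.01,0,0,5.6]
    - [0.224,-0.596,-0.01,0,0,5.6]
    - [0.224,-0.596,-0.01,0,0,5.6]

```text
time_s: 4.25
position: [0.4759, -0.0021, 0.3569]
tcp_rot: [[1.0, -0.01, 0.001], [-0.01, -1.0, -0.001], [0.001, 0.001, -1.0]]
contact_force: [0.8, 0.1, -0.2]
width: 0.0301
grip_force: 0.0
```

```bash
python3 tgt.py .541,.226,.30,-.6
```

```text
t 4.25 pos [ 0.4759 -0.0021  0.3569] yaw -0.59 tilt 0.11 w 0.0301 grip 0.0 F [ 0.8  0.1 -0.2]
.541,.226,.30,-.6 -> [ 0.0627 -0.2289  0.0567] [ 0.08 -0.08  0.01]
```

jog_arm:
  motion:
    - [0.063,-0.229,0.057,0,0,0]
    - [0.063,-0.229,0.057,0,0,0]
    - [0.063,-0.229,0.057,0,0,0]
    - [0.063,-0.229,0.057,0,0,0]
    - [0.063,-0.229,0.057,0,0,0]
    - [0.063,-0.229,0.107,0,0,0]
    - [0.063,-0.229,0.157,0,0,0]
    - [0.063,-0.229,0.187,0,0,0]

```text
time_s: 5.05
position: [0.5391, 0.2239, 0.1656]
tcp_rot: [[1.0, -0.009, -0.004], [-0.009, -1.0, -0.002], [-0.004, 0.002, -1.0]]
contact_force: [-0.4, 0.6, -1.0]
width: 0.0301
grip_force: 0.0
```

```bash
python3 tgt.py .541,.226,.102,-.6; python3 - <<'E'
from h import *
A=ctrl.read_camera("top");B=ctrl.read_camera("side")
f=lambda im,u,v:cv2.resize(im[v:v+75,u:u+80],None,fx=5,fy=5,interpolation=cv2.INTER_CUBIC)
cv2.imwrite("pics/g1.png",np.hstack([f(A,225,150),f(B,270,110)]))
E
```

```text
t 5.05 pos [0.5391 0.2239 0.1656] yaw -0.49 tilt 0.24 w 0.0301 grip 0.0 F [-0.4  0.6 -1. ]
.541,.226,.102,-.6 -> [ 0.0021 -0.0023  0.0636] [0.1  0.22 0.11]
```

View pics/g1.png

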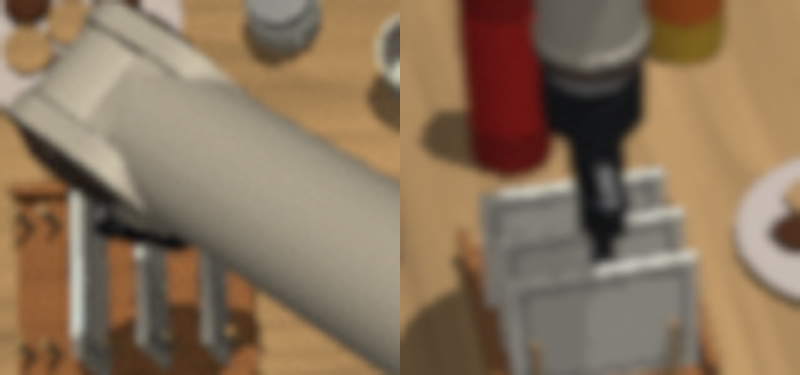

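The side crop shows the fingertips just above the front white board at about (391,163), near the middle of its top edge. The purple boards are nowhere near the hand. Descending.

jog_arm:
  motion:
    - [0.002,-0.002,0.02,0,0,0]
    - [0.002,-0.002,0.04,0,0,0]
    - [0.002,-0.002,0.055,0,0,0]
    - [0.002,-0.002,0.063,0,0,0]
    - [0.002,-0.002,0.063,0,0,0]

```text
time_s: 5.65
position: [0.543, 0.2261, 0.1063]
tcp_rot: [[1.0, -0.01, -0.0], [-0.01, -1.0, -0.0], [-0.0, 0.0, -1.0]]
contact_force: [-0.2, 0.2, 0.4]
width: 0.0303
grip_force: 0.0
```

jog_arm:
  motion:
    - [0,0,0,0,0,0]
    - [0,0,0,0,0,0]
    - [0,0,0,0,0,0]
    - [0,0,0,0,0,0]
    - [0,0,0,0,0,0]
  hand: 1.0

```text
time_s: 6.15
position: [0.5438, 0.227, 0.1076]
tcp_rot: [[1.0, -0.01, 0.002], [-0.01, -1.0, 0.001], [0.002, -0.001, -1.0]]
contact_force: [-0.9, 1.0, 6.6]
width: 0.0069
grip_force: 60.3
```

jog_arm:
  motion:
    - [0,0,-0.015,0,0,0]
    - [0,0,-0.035,0,0,0]
    - [0,0,-0.065,0,0,0]
    - [0,0,-0.105,0,0,0]
    - [0,0,-0.15,0,0,0]
    - [0,0,-0.2,0,0,0]
    - [0,0,-0.25,0,0,0]
    - [0,0,-0.25,0,0,0]

```text
time_s: 6.95
position: [0.5451, 0.229, 0.3647]
tcp_rot: [[1.0, -0.009, 0.011], [-0.009, -1.0, 0.004], [0.011, -0.004, -1.0]]
contact_force: [-0.0, 0.9, -2.2]
width: 0.0069
grip_force: 59.4
```

```bash
python3 tgt.py .57,-.1,.36,5 .5619,-.2204,.36,10
```

```text
t 6.95 pos [0.5451 0.229  0.3647] yaw -0.53 tilt 0.7 w 0.0069 grip 59.4 F [-0.   0.9 -2.2]
.57,-.1,.36,5 -> [0.0279 0.3287 0.0036] [-0.23 -0.66 -5.53]
.5619,-.2204,.36,10 -> [0.0209 0.4492 0.0029] [ -0.2   -0.67 -10.53]
```

jog_arm:
  motion:
    - [0.01,0.05,0,0,0,-2]
    - [0.03,0.5,0,-0.2,-0.7,-10.5]
    - [0.03,0.5,0,-0.2,-0.7,-10.5]
    - [0.03,0.5,0,-0.2,-0.7,-10.5]
    - [0.03,0.5,0,-0.2,-0.7,-10.5]
    - [0.03,0.5,0,-0.2,-0.7,-10.5]
    - [0.03,0.5,0,-0.2,-0.7,-10.5]
    - [0.03,0.5,0,-0.2,-0.7,-10.5]

```text
time_s: 7.75
position: [0.5636, -0.1726, 0.3566]
tcp_rot: [[0.985, 0.173, -0.012], [0.173, -0.985, -0.005], [-0.013, 0.003, -1.0]]
contact_force: [1.2, 0.2, -2.1]
width: 0.0067
grip_force: 59.4
```

```bash
python3 tgt.py .5706,-.2696,.27,10
```

```text
t 7.75 pos [ 0.5636 -0.1726  0.3566] yaw 9.95 tilt 0.76 w 0.0067 grip 59.4 F [ 1.2  0.2 -2.1]
.5706,-.2696,.27,10 -> [-0.0087  0.0966  0.087 ] [ 0.16  0.75 -0.05]
```

jog_arm:
  motion:
    - [-0.009,0.05,0.02,0,0,0]
    - [-0.009,0.097,0.06,0,0,0]
    - [-0.009,0.097,0.087,0,0,0]
    - [-0.009,0.097,0.087,0,0,0]
    - [-0.009,0.097,0.087,0,0,0]

```text
time_s: 8.25
position: [0.5708, -0.2668, 0.2697]
tcp_rot: [[0.985, 0.173, -0.013], [0.173, -0.985, -0.002], [-0.014, -0.0, -1.0]]
contact_force: [1.1, -0.6, -1.0]
width: 0.0069
grip_force: 59.4
```

```bash
python3 tgt.py .5706,-.2696,.20,10;  python3 - <<'E'
from h import *
B=ctrl.read_camera("side"); A=ctrl.read_camera("top")
f=lambda im,u,v:cv2.resize(im[v:v+100,u:u+100],None,fx=4,fy=4,interpolation=cv2.INTER_CUBIC)
cv2.imwrite("pics/S1.png",B);cv2.imwrite("pics/T1.png",A);cv2.imwrite("pics/p1.png",np.hstack([f(A,330,130),f(B,300,220)]))
E
```

```text
t 8.25 pos [ 0.5708 -0.2668  0.2697] yaw 9.98 tilt 0.77 w 0.0069 grip 59.4 F [ 1.1 -0.6 -1. ]
.5706,-.2696,.20,10 -> [0.0002 0.0027 0.0697] [-0.01  0.77 -0.02]
```

View pics/p1.png

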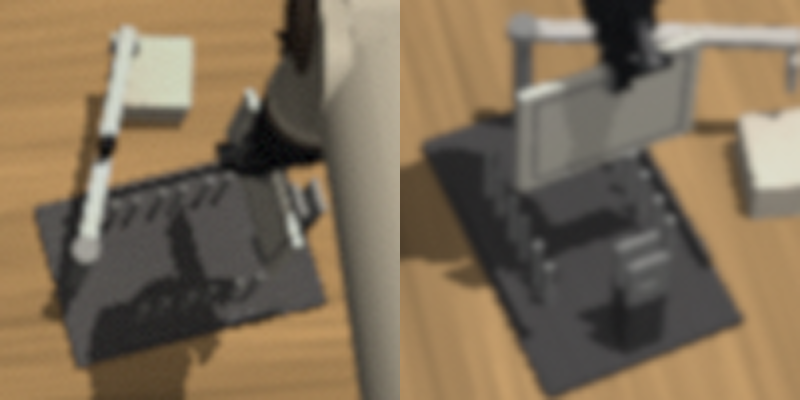

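The side crop shows the held board above the carrier. Its face corners are near (330.5,267), (372.5,252.5), (375,229) and (329.5,243), and it is gripped near its middle. Fitting where it sits in the hand.

```bash
python3 - <<'E'
from h import *
S=cv2.imread("pics/S1.png"); v=S.max(2).astype(float)
tcp=np.array([.5708,-.2668,.2697]); 
# face of board facing camera: local corners; params: world centre x,y, yaw, z, roll about normal
def face(p,uvw):
    x,y,yaw,z,ro=p; X=np.array([np.cos(yaw)*np.cos(ro),np.sin(yaw)*np.cos(ro),np.sin(ro)]);Y=np.array([-np.sin(yaw),np.cos(yaw),0]);Z=np.cross(X,Y)
    return np.array([x,y,z])+uvw@np.array([X,Y,Z])
t=np.linspace(-.9,.9,40)
o=t*0
P=np.r_[np.c_[o-.075,o-.004,.06*t],np.c_[o+.075,o-.004,.06*t],np.c_[.075*t,o-.004,o-.06],np.c_[.075*t[:12],o+.004,o[:12]+.06]if 0 else np.c_[.075*t[:12],o[:12]+.004,o[:12]+.06],np.c_[.075*t[-8:],o[:8]+.004,o[:8]+.06]]
N=np.r_[np.c_[o-1,o,o],np.c_[o+1,o,o],np.c_[o,o,o-1],np.c_[o[:12],o[:12],o[:12]+1],np.c_[o[:8],o[:8],o[:8]+1]]
def cost(p):
    p=np.r_[p[:3],.234,p[3]]
    a=proj("side",face(p,P+N*.006));b=proj("side",face(p,P-N*.006)); w=S.min(2).astype(float)
    g=lambda q:map_coordinates(w,[q[:,1],q[:,0]],order=1)
    return -np.clip(g(b)-g(a),-20,60).mean()
best=None
for dx in(-.01,0,.01):
  for dy in(-.01,0,.01):
    q=np.array([tcp[0]+dx,tcp[1]+dy,.174,0]); r=minimize(cost,q,method="Nelder-Mead",options=dict(initial_simplex=[q,q+[.006,0,0,0],q+[0,.006,0,0],q+[0,0,.04,0],q+[0,0,0,.02]]))
    if best is None or r.fun<best.fun: best=r
print(best.x.round(4),best.fun)
C=lambda p:proj("side",face(p,np.array([(-.075,-.004,-.06),(.075,-.004,-.06),(.075,-.004,.06),(-.075,-.004,.06)])))
print(C([tcp[0],tcp[1],.174,.234,0]).round(1).tolist()); print(C(np.r_[best.x[:3],.234,best.x[3]]).round(1).tolist())
E
```

```text
[ 0.5704 -0.2708  0.1511 -0.0162] -26.88505745882224
[[329.1, 267.4], [372.4, 251.6], [374.9, 228.0], [329.0, 244.1]]
[[328.7, 267.9], [372.6, 253.4], [375.7, 229.6], [329.3, 244.4]]
```

jog_arm:
  motion:
    - [0.001,0.002,0.03,0,0.4,0]
    - [0.001,0.002,0.06,0,0.8,0]
    - [0.001,0.002,0.075,0,0.8,0]
    - [0.001,0.002,0.085,0,0.8,0]
    - [0.001,0.002,0.085,0,0.8,0]
    - [0.001,0.002,0.085,0,0.8,0]

```text
time_s: 8.95
position: [0.5728, -0.27, 0.1862]
tcp_rot: [[0.985, 0.173, 0.004], [0.173, -0.985, -0.003], [0.003, 0.003, -1.0]]
contact_force: [0.1, -0.1, -0.1]
width: 0.0067
grip_force: 59.3
```

```bash
python3 tgt.py .5717,-.2687,.17,10;  python3 - <<'E'
from h import *
B=ctrl.read_camera("side")
cv2.imwrite("pics/S2.png",B)
cv2.imwrite("pics/p2.png",cv2.resize(B[235:335,310:410],None,fx=6,fy=6,interpolation=cv2.INTER_CUBIC))
E
```

```text
t 8.95 pos [ 0.5728 -0.27    0.1862] yaw 9.98 tilt 0.27 w 0.0067 grip 59.3 F [ 0.1 -0.1 -0.1]
.5717,-.2687,.17,10 -> [-0.0009 -0.0015  0.0162] [ 0.19 -0.19 -0.02]
```

View pics/p2.png

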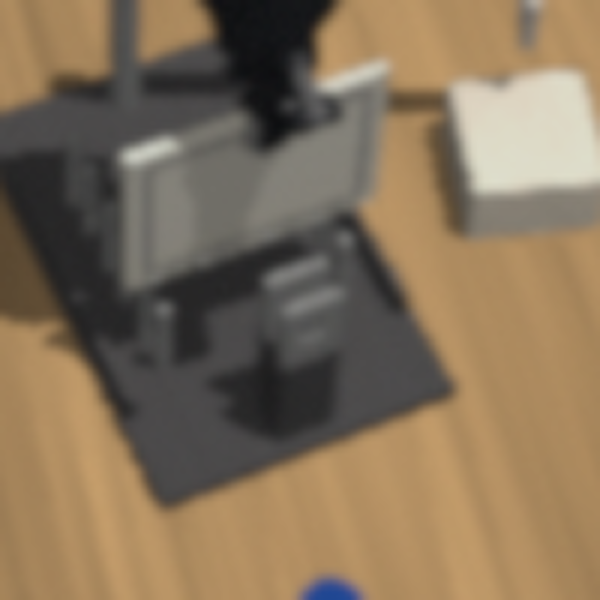

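The board hangs just behind the front rods (near (337,286) and (368,276)), square with the carrier. Lowering with a force check.

jog_arm:
  motion:
    - [-0.001,-0.0015,0.01,0,0,0]
    - [-0.001,-0.0015,0.016,0,0,0]
    - [-0.001,-0.0015,0.022,0,0,0]
    - [-0.001,-0.0015,0.026,0,0,0]
    - [-0.001,-0.0015,0.026,0,0,0]

```text
time_s: 9.5
position: [0.5699, -0.2689, 0.1577]
tcp_rot: [[0.985, 0.173, 0.001], [0.173, -0.985, -0.001], [0.0, 0.001, -1.0]]
contact_force: [-0.6, 0.3, -2.0]
width: 0.0068
grip_force: 59.4
```

jog_arm:
  motion:
    - [0.001,0,0.01,0,0,0]
    - [0.001,0,0.02,0,0,0]
    - [0.001,0,0.03,0,0,0]
    - [0.001,0,0.038,0,0,0]
    - [0.001,0,0.044,0,0,0]
    - [0.001,0,0.048,0,0,0]
    - [0.001,0,0.05,0,0,0]
    - [0.001,0,0.05,0,0,0]

```text
time_s: 10.3
position: [0.5716, -0.2689, 0.1086]
tcp_rot: [[0.985, 0.173, 0.002], [0.173, -0.985, -0.002], [0.001, 0.002, -1.0]]
contact_force: [0.0, -0.4, -1.3]
width: 0.0068
grip_force: 59.4
```

jog_arm:
  motion:
    - [0,0,0.001,0,0,0]
    - [0,0,0.002,0,0,0]
    - [0,0,0.002,0,0,0]

```text
time_s: 10.6
position: [0.572, -0.2691, 0.1076]
tcp_rot: [[0.985, 0.173, 0.003], [0.173, -0.985, -0.003], [0.002, 0.003, -1.0]]
contact_force: [-1.6, 0.4, 4.7]
width: 0.0065
grip_force: 60.1
```

jog_arm:
  motion:
    - [0,0,0,0,0,0]
    - [0,0,0,0,0,0]
    - [0,0,0,0,0,0]
    - [0,0,0,0,0,0]
  hand: 0.7

```text
time_s: 11.0
position: [0.5715, -0.2689, 0.1066]
tcp_rot: [[0.985, 0.173, 0.002], [0.173, -0.985, -0.002], [0.002, 0.002, -1.0]]
contact_force: [-0.3, -0.2, -0.2]
width: 0.0254
grip_force: 0.0
```

jog_arm:
  motion:
    - [0,0,-0.02,0,0,0]
    - [0,0,-0.05,0,0,0]
    - [0,0,-0.1,0,0,0]
    - [0,0,-0.15,0,0,0]
    - [0,0,-0.18,0,0,0]

```text
time_s: 11.5
position: [0.5727, -0.2684, 0.291]
tcp_rot: [[0.985, 0.173, 0.006], [0.173, -0.985, -0.004], [0.006, 0.005, -1.0]]
contact_force: [0.3, -0.2, -0.1]
width: 0.0254
grip_force: 0.0
```

```bash
python3 tgt.py .543,.277,.29,-.3
```

```text
t 11.5 pos [ 0.5727 -0.2684  0.291 ] yaw 9.97 tilt 0.42 w 0.0254 grip 0.0 F [ 0.3 -0.2 -0.1]
.543,.277,.29,-.3 -> [ 0.0652 -0.5423 -0.0012] [ 0.25 -0.34 10.27]
```

jog_arm:
  motion:
    - [0.065,-0.542,-0.02,0.2,-0.3,10.2]
    - [0.065,-0.542,-0.02,0.2,-0.3,10.2]
    - [0.065,-0.542,-0.02,0.2,-0.3,10.2]
    - [0.065,-0.542,-0.02,0.2,-0.3,10.2]
    - [0.065,-0.542,-0.02,0.2,-0.3,10.2]
    - [0.065,-0.542,-0.02,0.2,-0.3,10.2]
    - [0.065,-0.542,-0.02,0.2,-0.3,10.2]
    - [0.065,-0.542,-0.02,0.2,-0.3,10.2]

```text
time_s: 12.3
position: [0.5492, 0.1324, 0.3008]
tcp_rot: [[1.0, -0.005, -0.003], [-0.005, -1.0, 0.001], [-0.003, -0.001, -1.0]]
contact_force: [0.5, 0.5, 0.2]
width: 0.0255
grip_force: 0.0
```

```bash
python3 tgt.py .543,.277,.29,-.3
```

```text
t 12.3 pos [0.5492 0.1324 0.3008] yaw -0.27 tilt 0.17 w 0.0255 grip 0.0 F [0.5 0.5 0.2]
.543,.277,.29,-.3 -> [-0.0068 -0.1446  0.0109] [-0.03  0.16  0.03]
```

jog_arm:
  motion:
    - [-0.006,-0.14,0.01,0,0,0]
    - [-0.006,-0.14,0.01,0,0,0]
    - [-0.006,-0.14,0.01,0,0,0]
    - [-0.006,-0.14,0.06,0,0,0]
    - [-0.006,-0.14,0.11,0,0,0]
    - [-0.006,-0.14,0.13,0,0,0]
    - [-0.006,-0.14,0.13,0,0,0]

```text
time_s: 13.0
position: [0.5413, 0.2693, 0.1668]
tcp_rot: [[1.0, -0.004, -0.01], [-0.004, -1.0, -0.002], [-0.01, 0.002, -1.0]]
contact_force: [-0.1, 0.9, 0.2]
width: 0.0253
grip_force: 0.0
```

```bash
python3 tgt.py .5435,.277,.107,-.3
```

```text
t 13.0 pos [0.5413 0.2693 0.1668] yaw -0.22 tilt 0.59 w 0.0253 grip 0.0 F [-0.1  0.9  0.2]
.5435,.277,.107,-.3 -> [ 0.0028 -0.0078  0.0597] [0.12 0.58 0.08]
```

jog_arm:
  motion:
    - [0.003,-0.008,0,0,0.3,0]
    - [0.003,-0.008,0.015,0,0.3,0]
    - [0.003,-0.008,0.03,0,0.3,0]
    - [0.003,-0.008,0.045,0,0.3,0]
    - [0.003,-0.008,0.058,0,0.3,0]
    - [0.003,-0.008,0.058,0,0.3,0]

```text
time_s: 13.6
position: [0.5451, 0.2775, 0.11]
tcp_rot: [[1.0, -0.005, -0.002], [-0.005, -1.0, -0.001], [-0.002, 0.001, -1.0]]
contact_force: [0.1, -0.6, 0.5]
width: 0.0256
grip_force: 0.0
```

jog_arm:
  motion:
    - [0,0,0,0,0,0]
    - [0,0,0,0,0,0]
    - [0,0,0,0,0,0]
    - [0,0,0,0,0,0]
    - [0,0,0,0,0,0]
  hand: 1.0

```text
time_s: 14.1
position: [0.5466, 0.2787, 0.1128]
tcp_rot: [[1.0, -0.005, 0.002], [-0.005, -1.0, 0.001], [0.002, -0.001, -1.0]]
contact_force: [0.0, 0.3, -1.7]
width: 0.0069
grip_force: 60.3
```

jog_arm:
  motion:
    - [0,0,-0.015,0,0,0]
    - [0,0,-0.035,0,0,0]
    - [0,0,-0.065,0,0,0]
    - [0,0,-0.105,0,0,0]
    - [0,0,-0.15,0,0,0]
    - [0,0,-0.2,0,0,0]
    - [0,0.02,-0.24,0,0,0]
    - [0,0.07,-0.24,0,0,0]

```text
time_s: 14.9
position: [0.5463, 0.2163, 0.361]
tcp_rot: [[1.0, 0.006, 0.013], [0.006, -1.0, 0.009], [0.013, -0.009, -1.0]]
contact_force: [1.2, -0.3, -1.0]
width: 0.0068
grip_force: 60.3
```

```bash
python3 tgt.py .563,-.2195,.35,10
```

```text
t 14.9 pos [0.5463 0.2163 0.361 ] yaw 0.32 tilt 0.91 w 0.0068 grip 60.3 F [ 1.2 -0.3 -1. ]
.563,-.2195,.35,10 -> [0.0142 0.4359 0.0072] [-0.46 -0.78 -9.68]
```

jog_arm:
  motion:
    - [0.014,0.43,0,0,0,-10.1]
    - [0.014,0.43,0,0,0,-10.1]
    - [0.014,0.43,0,0,0,-10.1]
    - [0.014,0.43,0,0,0,-10.1]
    - [0.014,0.43,0,0,0,-10.1]
    - [0.014,0.43,0,0,0,-10.1]
    - [0.014,0.43,0,0,0,-10.1]
    - [0.014,0.43,0,0,0,-10.1]

```text
time_s: 15.7
position: [0.5566, -0.1894, 0.3538]
tcp_rot: [[0.985, 0.172, 0.003], [0.172, -0.985, -0.0], [0.003, 0.001, -1.0]]
contact_force: [1.5, 0.4, -0.7]
width: 0.0067
grip_force: 60.3
```

```bash
python3 tgt.py .563,-.2195,.25,10
```

```text
t 15.7 pos [ 0.5566 -0.1894  0.3538] yaw 9.88 tilt 0.17 w 0.0067 grip 60.3 F [ 1.5  0.4 -0.7]
.563,-.2195,.25,10 -> [0.0008 0.0307 0.1038] [ 0.03 -0.17 -0.12]
```

jog_arm:
  motion:
    - [0.002,0.024,0.02,0,0,0]
    - [0.002,0.024,0.06,0,0,0]
    - [0.002,0.024,0.1,0,0,0]
    - [0.002,0.024,0.13,0,0,0]
    - [0.002,0.024,0.145,0,0,0]
    - [0.002,0.024,0.145,0,0,0]
    - [0.002,0.024,0.145,0,0,0]

```text
time_s: 16.4
position: [0.5643, -0.2109, 0.2089]
tcp_rot: [[0.985, 0.171, 0.004], [0.171, -0.985, 0.0], [0.004, 0.0, -1.0]]
contact_force: [-0.4, -0.5, -1.3]
width: 0.0068
grip_force: 60.3
```

```bash
python3 tgt.py .563,-.2195,.18,10
```

```text
t 16.4 pos [ 0.5643 -0.2109  0.2089] yaw 9.86 tilt 0.21 w 0.0068 grip 60.3 F [-0.4 -0.5 -1.3]
.563,-.2195,.18,10 -> [-0.0029  0.0083  0.0289] [ 0.01 -0.21 -0.14]
```

Settled; now the lateral correction with a small descent.

jog_arm:
  motion:
    - [-0.002,0.008,0,0,0,0]
    - [-0.002,0.008,0.01,0,0,0]
    - [-0.002,0.008,0.022,0,0,0]
    - [-0.002,0.008,0.022,0,0,0]

```text
time_s: 16.8
position: [0.5612, -0.2191, 0.1831]
tcp_rot: [[0.985, 0.171, -0.002], [0.171, -0.985, 0.002], [-0.001, -0.002, -1.0]]
contact_force: [-0.2, -0.8, -2.4]
width: 0.0063
grip_force: 60.2
```

```bash
python3 tgt.py .563,-.2195,.162,10
```

```text
t 16.8 pos [ 0.5612 -0.2191  0.1831] yaw 9.82 tilt 0.15 w 0.0063 grip 60.2 F [-0.2 -0.8 -2.4]
.563,-.2195,.162,10 -> [0.0017 0.0008 0.0211] [-0.13  0.07 -0.18]
```

jog_arm:
  motion:
    - [0.001,0.0005,0.008,0,0,-0.1]
    - [0.001,0.0005,0.015,0,0,-0.1]
    - [0.001,0.0005,0.021,0,0,-0.1]
    - [0.001,0.0005,0.021,0,0,-0.1]

```text
time_s: 17.2
position: [0.5631, -0.2192, 0.1629]
tcp_rot: [[0.985, 0.173, -0.0], [0.173, -0.985, 0.002], [0.0, -0.002, -1.0]]
contact_force: [-0.6, 0.4, -0.8]
width: 0.0066
grip_force: 60.4
```

jog_arm:
  motion:
    - [0,0,0.01,0,0,0]
    - [0,0,0.02,0,0,0]
    - [0,0,0.03,0,0,0]
    - [0,0,0.038,0,0,0]
    - [0,0,0.044,0,0,0]
    - [0,0,0.048,0,0,0]
    - [0,0,0.051,0,0,0]
    - [0,0,0.051,0,0,0]

```text
time_s: 18.0
position: [0.5641, -0.2194, 0.1132]
tcp_rot: [[0.985, 0.173, 0.002], [0.173, -0.985, 0.001], [0.002, -0.001, -1.0]]
contact_force: [-0.6, 0.0, -1.4]
width: 0.0067
grip_force: 60.3
```

jog_arm:
  motion:
    - [0,0,0.001,0,0,0]
    - [0,0,0.002,0,0,0]
    - [0,0,0.003,0,0,0]
    - [0,0,0.003,0,0,0]

```text
time_s: 18.4
position: [0.5644, -0.2198, 0.1127]
tcp_rot: [[0.985, 0.172, 0.002], [0.172, -0.985, -0.001], [0.002, 0.001, -1.0]]
contact_force: [-6.1, -0.1, 14.1]
width: 0.007
grip_force: 62.6
```

jog_arm:
  motion:
    - [0,0,0,0,0,0]
    - [0,0,0,0,0,0]
    - [0,0,0,0,0,0]
    - [0,0,0,0,0,0]
  hand: 0.7

```text
time_s: 18.8
position: [0.5638, -0.2194, 0.11]
tcp_rot: [[0.985, 0.173, 0.001], [0.173, -0.985, 0.001], [0.002, -0.001, -1.0]]
contact_force: [0.2, -0.8, -0.0]
width: 0.0256
grip_force: 0.0
```

jog_arm:
  motion:
    - [0,0,-0.02,0,0,0]
    - [0,0,-0.05,0,0,0]
    - [0,0,-0.1,0,0,0]
    - [0,0,-0.15,0,0,0]
    - [0,0,-0.18,0,0,0]

```text
time_s: 19.3
position: [0.565, -0.2194, 0.2942]
tcp_rot: [[0.985, 0.173, 0.006], [0.173, -0.985, -0.0], [0.006, 0.001, -1.0]]
contact_force: [0.7, -0.6, -0.3]
width: 0.0256
grip_force: 0.0
```

```bash
python3 tgt.py .544,.327,.29,-1.1
```

```text
t 19.3 pos [ 0.565  -0.2194  0.2942] yaw 9.97 tilt 0.33 w 0.0256 grip 0.0 F [ 0.7 -0.6 -0.3]
.544,.327,.29,-1.1 -> [ 0.0739 -0.5418  0.0039] [ 0.05 -0.33 11.07]
```

jog_arm:
  motion:
    - [0.074,-0.542,-0.01,0,0,11]
    - [0.074,-0.542,-0.01,0,0,11]
    - [0.074,-0.542,-0.01,0,0,11]
    - [0.074,-0.542,-0.01,0,0,11]
    - [0.074,-0.542,-0.01,0,0,11]
    - [0.074,-0.542,-0.01,0,0,11]
    - [0.074,-0.542,-0.01,0,0,11]
    - [0.074,-0.542,-0.01,0,0,11]

```text
time_s: 20.1
position: [0.5481, 0.1818, 0.2979]
tcp_rot: [[1.0, -0.019, 0.002], [-0.019, -1.0, 0.001], [0.002, -0.001, -1.0]]
contact_force: [2.4, 0.2, -0.3]
width: 0.0258
grip_force: 0.0
```

```bash
python3 tgt.py .543,.3266,.29,-1.1
```

```text
t 20.1 pos [0.5481 0.1818 0.2979] yaw -1.08 tilt 0.12 w 0.0258 grip 0.0 F [ 2.4  0.2 -0.3]
.543,.3266,.29,-1.1 -> [-0.0079 -0.1447  0.008 ] [-0.04 -0.11  0.02]
```

jog_arm:
  motion:
    - [-0.006,-0.142,0.01,0,0,0]
    - [-0.006,-0.142,0.01,0,0,0]
    - [-0.006,-0.142,0.01,0,0,0]
    - [-0.006,-0.142,0.06,0,0,0]
    - [-0.006,-0.142,0.11,0,0,0]
    - [-0.006,-0.142,0.12,0,0,0]
    - [-0.006,-0.142,0.12,0,0,0]
    - [-0.006,-0.142,0.12,0,0,0]

```text
time_s: 20.9
position: [0.5464, 0.3231, 0.1802]
tcp_rot: [[1.0, -0.019, 0.004], [-0.019, -1.0, 0.003], [0.004, -0.003, -1.0]]
contact_force: [-0.3, 0.7, 0.3]
width: 0.0257
grip_force: 0.0
```

```bash
python3 tgt.py .543,.3266,.107,-1.1
```

```text
t 20.9 pos [0.5464 0.3231 0.1802] yaw -1.09 tilt 0.27 w 0.0257 grip 0.0 F [-0.3  0.7  0.3]
.543,.3266,.107,-1.1 -> [-0.0038 -0.0033  0.0732] [-0.16 -0.21  0.01]
```

jog_arm:
  motion:
    - [-0.004,-0.003,0.01,0,0,0]
    - [-0.004,-0.003,0.03,0,0,0]
    - [-0.004,-0.003,0.05,0,0,0]
    - [-0.004,-0.003,0.065,0,0,0]
    - [-0.004,-0.003,0.073,0,0,0]
    - [-0.004,-0.003,0.073,0,0,0]

```text
time_s: 21.5
position: [0.5411, 0.3253, 0.1045]
tcp_rot: [[1.0, -0.018, 0.001], [-0.018, -1.0, 0.0], [0.001, -0.0, -1.0]]
contact_force: [-0.0, 0.4, -0.0]
width: 0.0257
grip_force: 0.0
```

jog_arm:
  motion:
    - [0,0,0,0,0,0]
    - [0,0,0,0,0,0]
    - [0,0,0,0,0,0]
    - [0,0,0,0,0,0]
    - [0,0,0,0,0,0]
  hand: 1.0

```text
time_s: 22.0
position: [0.5421, 0.3261, 0.106]
tcp_rot: [[1.0, -0.018, 0.003], [-0.018, -1.0, 0.002], [0.003, -0.002, -1.0]]
contact_force: [-0.8, 0.2, 5.1]
width: 0.0068
grip_force: 60.6
```

jog_arm:
  motion:
    - [0,0,-0.015,0,0,0]
    - [0,0,-0.035,0,0,0]
    - [0,0,-0.065,0,0,0]
    - [0,0,-0.105,0,0,0]
    - [0,0,-0.15,0,0,0]
    - [0,0,-0.2,0,0,0]
    - [0,0.02,-0.25,0,0,0]
    - [0,0.07,-0.25,0,0,0]

```text
time_s: 22.8
position: [0.5397, 0.2638, 0.3627]
tcp_rot: [[1.0, -0.009, 0.011], [-0.009, -1.0, 0.01], [0.011, -0.01, -1.0]]
contact_force: [1.0, 0.3, -1.6]
width: 0.0069
grip_force: 59.8
```

```bash
python3 tgt.py .5545,-.1703,.36,10
```

```text
t 22.8 pos [0.5397 0.2638 0.3627] yaw -0.53 tilt 0.83 w 0.0069 grip 59.8 F [ 1.   0.3 -1.6]
.5545,-.1703,.36,10 -> [ 0.0188  0.4339 -0.0013] [ -0.5   -0.66 -10.53]
```

jog_arm:
  motion:
    - [0.019,0.428,0,0,0,-11]
    - [0.019,0.428,0,0,0,-11]
    - [0.019,0.428,0,0,0,-11]
    - [0.019,0.428,0,0,0,-11]
    - [0.019,0.428,0,0,0,-11]
    - [0.019,0.428,0,0,0,-11]
    - [0.019,0.428,0,0,0,-11]
    - [0.019,0.428,0,0,0,-11]

```text
time_s: 23.6
position: [0.5489, -0.1418, 0.355]
tcp_rot: [[0.985, 0.173, 0.001], [0.173, -0.985, 0.0], [0.001, -0.0, -1.0]]
contact_force: [1.0, -0.8, -0.5]
width: 0.007
grip_force: 59.7
```

```bash
python3 tgt.py .5543,-.1703,.36,10
```

```text
t 23.6 pos [ 0.5489 -0.1418  0.355 ] yaw 9.95 tilt 0.06 w 0.007 grip 59.7 F [ 1.  -0.8 -0.5]
.5543,-.1703,.36,10 -> [ 0.0004  0.029  -0.005 ] [-0.02 -0.06 -0.05]
```

jog_arm:
  motion:
    - [0,0.03,0.02,0,0,0]
    - [0,0.03,0.05,0,0,0]
    - [0,0.03,0.09,0,0,0]
    - [0,0.03,0.13,0,0,0]
    - [0,0.03,0.15,0,0,0]
    - [0,0.03,0.15,0,0,0]
    - [0,0.03,0.15,0,0,0]

```text
time_s: 24.3
position: [0.5555, -0.1691, 0.2051]
tcp_rot: [[0.985, 0.173, 0.001], [0.173, -0.985, 0.001], [0.002, -0.001, -1.0]]
contact_force: [0.7, 0.4, -1.3]
width: 0.0067
grip_force: 59.6
```

```bash
python3 tgt.py .5543,-.1703,.18,10
```

```text
t 24.3 pos [ 0.5555 -0.1691  0.2051] yaw 9.95 tilt 0.11 w 0.0067 grip 59.6 F [ 0.7  0.4 -1.3]
.5543,-.1703,.18,10 -> [-0.0014  0.001   0.0251] [-0.05 -0.09 -0.05]
```

jog_arm:
  motion:
    - [-0.001,0.001,0.015,0,0,0]
    - [-0.001,0.001,0.025,0,0,0]
    - [-0.001,0.001,0.035,0,0,0]
    - [-0.001,0.001,0.042,0,0,0]
    - [-0.001,0.001,0.046,0,0,0]
    - [-0.001,0.001,0.046,0,0,0]

```text
time_s: 24.9
position: [0.5543, -0.1701, 0.1577]
tcp_rot: [[0.985, 0.173, 0.0], [0.173, -0.985, 0.002], [0.001, -0.001, -1.0]]
contact_force: [0.3, -0.4, -2.5]
width: 0.0068
grip_force: 59.7
```

jog_arm:
  motion:
    - [0,0,0.01,0,0,0]
    - [0,0,0.02,0,0,0]
    - [0,0,0.03,0,0,0]
    - [0,0,0.038,0,0,0]
    - [0,0,0.044,0,0,0]
    - [0,0,0.048,0,0,0]
    - [0,0,0.051,0,0,0]
    - [0,0,0.053,0,0,0]

```text
time_s: 25.7
position: [0.5549, -0.1704, 0.1059]
tcp_rot: [[0.985, 0.173, 0.001], [0.173, -0.985, 0.0], [0.001, -0.0, -1.0]]
contact_force: [-6.9, -0.2, 16.8]
width: 0.0072
grip_force: 62.5
```

jog_arm:
  motion:
    - [0,0,0.001,0,0,0]
    - [0,0,0.001,0,0,0]

```text
time_s: 25.9
position: [0.5549, -0.1704, 0.106]
tcp_rot: [[0.985, 0.173, 0.002], [0.173, -0.985, -0.0], [0.002, 0.0, -1.0]]
contact_force: [-5.1, 0.2, 8.7]
width: 0.0066
grip_force: 61.4
```

jog_arm:
  motion:
    - [0,0,0,0,0,0]
    - [0,0,0,0,0,0]
    - [0,0,0,0,0,0]
    - [0,0,0,0,0,0]
  hand: 0.7

```text
time_s: 26.3
position: [0.5549, -0.1703, 0.1044]
tcp_rot: [[0.985, 0.173, 0.002], [0.173, -0.985, 0.001], [0.002, -0.001, -1.0]]
contact_force: [0.7, -0.7, 0.3]
width: 0.0258
grip_force: 0.0
```

jog_arm:
  motion:
    - [0,0,-0.02,0,0,0]
    - [0,0,-0.05,0,0,0]
    - [0,0,-0.1,0,0,0]
    - [0,0,-0.15,0,0,0]
    - [0,-0.05,-0.2,0,0,0]
    - [0,-0.1,-0.2,0,0,0]
    - [0,-0.15,-0.2,0,0,0]
    - [0,-0.2,-0.2,0,0,0]

```text
time_s: 27.1
position: [0.5227, 0.0125, 0.3054]
tcp_rot: [[0.985, 0.172, 0.004], [0.172, -0.985, 0.0], [0.004, 0.0, -1.0]]
contact_force: [0.6, 1.6, 0.1]
width: 0.0252
grip_force: 0.0
```

```bash
python3 - <<'E'
from h import *
B=ctrl.read_camera("side"); A=ctrl.read_camera("top")
cv2.imwrite("pics/S3.png",B);cv2.imwrite("pics/T3.png",A)
f=lambda im,u,v:cv2.resize(im[v:v+110,u:u+130],None,fx=3,fy=3,interpolation=cv2.INTER_CUBIC)
cv2.imwrite("pics/p3.png",np.hstack([f(A,300,140),f(B,280,210)]))
for c,im in(("top",A),("side",B)):
    w=im.min(2).astype(float)
    for y in(-.05,0,.05):
        q=place([.563,-.2195,.175],(0,y,.132))[0]; print(c,y,q.round(4),*strip(c,w,[q[0],q[1],.175],.075,.004,.132,.004))
    for t,z in(("bar_knob",.173),("pin_head",.01),("bar_hinge",.142),("fork_mouth",.113)):
        for uv,cf in marks(c,t): print(c,t,uv.round(1),round(cf,2),ray(c,uv,z).round(4))
E
python3 tgt.py
```

```text
top -0.05 [ 0.5717 -0.2687  0.132 ] [ 0.5661 -0.2701  0.1719] -127.3
top 0 [ 0.563  -0.2195  0.132 ] [ 0.5574 -0.2215  0.1742] -136.4
top 0.05 [ 0.5543 -0.1703  0.132 ] [ 0.5478 -0.1711  0.1774] -136.5
top bar_knob [356.5 168.6] 0.58 [ 0.6262 -0.1351  0.173 ]
top pin_head [310. 229.] 0.56 [0.4269 0.0635 0.01  ]
top bar_hinge [349.1 190.9] 0.86 [ 0.5469 -0.1014  0.142 ]
top bar_hinge [357.5 168.5] 0.72 [ 0.6354 -0.1428  0.142 ]
top fork_mouth [410.5 181.1] 0.77 [ 0.5759 -0.3537  0.113 ]
top fork_mouth [359.7 196.9] 0.74 [ 0.5261 -0.144   0.113 ]
side -0.05 [ 0.5717 -0.2687  0.132 ] [ 0.5723 -0.2733  0.1729] -99.6
side 0 [ 0.563  -0.2195  0.132 ] [ 0.5655 -0.2243  0.1703] -98.3
side 0.05 [ 0.5543 -0.1703  0.132 ] [ 0.5543 -0.175   0.1727] -105.6
side bar_knob [359.7 224.4] 0.85 [ 0.637  -0.1406  0.173 ]
side bar_knob [328.4 227.2] 0.34 [ 0.5332 -0.1277  0.173 ]
side pin_head [367.  208.6] 0.7 [0.7288 0.0531 0.01  ]
side pin_head [287.4 224.7] 0.6 [0.4173 0.0471 0.01  ]
side bar_hinge [326.4 230.8] 0.59 [ 0.5288 -0.117   0.142 ]
side fork_mouth [362.4 289.8] 0.8 [ 0.5889 -0.3497  0.113 ]
side fork_mouth [328.  228.7] 0.74 [ 0.5414 -0.0871  0.113 ]
t 27.6 pos [0.5229 0.0094 0.304 ] yaw 9.8 tilt 0.09 w 0.0259 grip 0.0 F [ 0.1  0.3 -1.2]
```

View pics/p3.png

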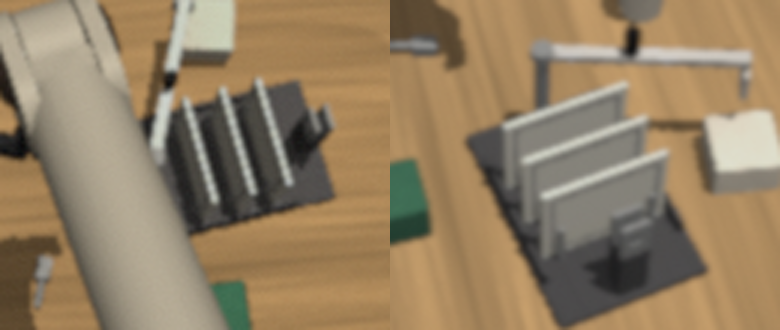

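The top crop shows three boards standing square in the three slots. The bar is open, with its knob at about (356.7,166) in the top view and (360.3,223.7) in the side view. The pin lies undisturbed at about (314,229) in the top view. Next the knob.

```bash
python3 - <<'E'
from h import *
print(ctrl.get_state()["joint_pos"].round(1))
print(ray("top",(356.7,166),.173).round(4),ray("side",(360.3,223.7),.173).round(4))
# bar axis fit: dark knob blob
for c,f,q in(("top","T3",(356.7,166)),("side","S3",(360.3,223.7))):
    w=255-cv2.imread(f"pics/{f}.png").max(2).astype(float); u,v=map(round,q); s=w[v-9:v+10,u-6:u+7]; m=np.clip(s-170,0,None)
    print(c,(np.indices(s.shape)[1]*m).sum()/m.sum()+u-6,(np.indices(s.shape)[0]*m).sum()/m.sum()+v-9)
    w=cv2.imread(f"pics/{f}.png").min(2).astype(float)
    print(*strip(c,w,[.543+.117*.97,-.106-.117*.25,-.25],.117,.008,.154,.006))
E
python3 tgt.py .641,-.134,.28,20 .641,-.134,.165,20
```

```text
[ 32.5  13.8 -42.6 101.6   9.9  68.4 -93.1]
[ 0.6366 -0.1369  0.173 ] [ 0.6398 -0.1382  0.173 ]
top 355.96072931276296 166.27208976157084
[ 0.6581 -0.1409 -0.2736] -112.5
side 360.212017167382 223.6403433476395
[ 0.6511 -0.1418 -0.274 ] -93.2
t 27.6 pos [0.5229 0.0094 0.304 ] yaw 9.8 tilt 0.09 w 0.0259 grip 0.0 F [ 0.1  0.3 -1.2]
.641,-.134,.28,20 -> [0.0919 0.1614 0.024 ] [ -0.04  -0.07 -10.2 ]
.641,-.134,.165,20 -> [0.0918 0.1615 0.139 ] [ -0.04  -0.07 -10.2 ]
```

jog_arm:
  motion:
    - [0.092,0.161,0.02,0,0,0]
    - [0.092,0.161,0.02,0,0,0]
    - [0.092,0.161,0.02,0,0,0]
    - [0.092,0.161,0.02,0,0,0]
    - [0.092,0.161,0.05,0,0,0]
    - [0.092,0.161,0.08,0,0,0]
    - [0.092,0.161,0.08,0,0,0]
  hand: 0.25

```text
time_s: 28.3
position: [0.638, -0.133, 0.219]
tcp_rot: [[0.985, 0.171, -0.007], [0.171, -0.985, 0.003], [-0.007, -0.004, -1.0]]
contact_force: [-1.4, -0.6, 0.0]
width: 0.0638
grip_force: 0.0
```

```bash
python3 tgt.py .640,-.133,.162,10; python3 - <<'E'
from h import *
B=ctrl.read_camera("side"); A=ctrl.read_camera("top")
f=lambda im,u,v:cv2.resize(im[v:v+80,u:u+80],None,fx=5,fy=5,interpolation=cv2.INTER_CUBIC)
cv2.imwrite("pics/p4.png",np.hstack([f(A,315,130),f(B,320,180)]))
E
```

```text
t 28.3 pos [ 0.638 -0.133  0.219] yaw 9.84 tilt 0.46 w 0.0638 grip 0.0 F [-1.4 -0.6  0. ]
.640,-.133,.162,10 -> [0.0023 0.0006 0.057 ] [-0.24  0.39 -0.17]
```

View pics/p4.png

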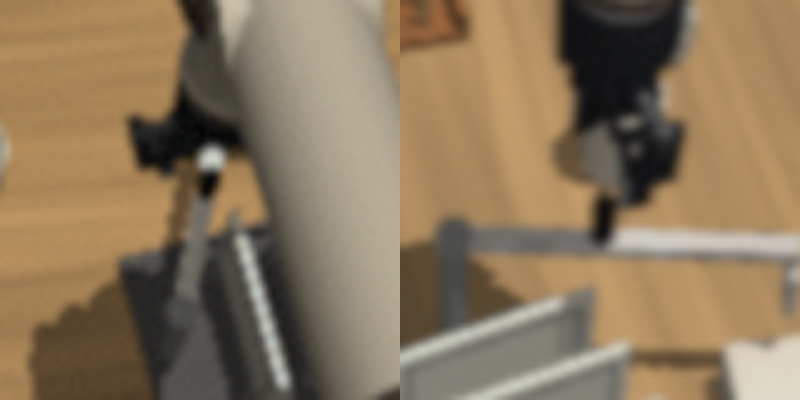

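```bash
python3 - <<'E'
from h import *
s=ctrl.get_state();p=s["position"];R=s["tcp_rot"]
for sy in(-.04,0,.04):
  for z in (-.008,-.03,): print(sy,z,((proj("side",p+R@[0,sy,z])[0]-[320,180])*5+[400,0]).round(), ((proj("top",p+R@[0,sy,z])[0]-[315,130])*5).round())
k=[.64,-.133,.173]; print(((proj("side",k)[0]-[320,180])*5+[400,0]).round(),((proj("top",k)[0]-[315,130])*5).round())
E
```

```text
-0.04 -0.008 [578. 111.] [158. 164.]
-0.04 -0.03 [580.  89.] [160. 155.]
0 -0.008 [605. 154.] [209. 151.]
0 -0.03 [606. 132.] [212. 142.]
0.04 -0.008 [632. 197.] [261. 139.]
0.04 -0.03 [634. 175.] [264. 130.]
[600. 213.] [203. 176.]
```

The side crop shows the fingers either side of the knob (knob at about (361,223)), and the near fingertip matches its predicted pixel. Descending to grip.

jog_arm:
  motion:
    - [0.003,0,0.02,0,0.3,0]
    - [0.003,0,0.04,0,0.3,0]
    - [0.003,0,0.052,0,0.3,0]
    - [0.003,0,0.056,0,0.3,0]
    - [0.003,0,0.056,0,0.3,0]

```text
time_s: 28.9
position: [0.6447, -0.1312, 0.1691]
tcp_rot: [[0.985, 0.173, 0.007], [0.173, -0.985, 0.002], [0.008, -0.0, -1.0]]
contact_force: [-0.2, 0.3, -0.5]
width: 0.064
grip_force: 0.0
```

jog_arm:
  motion:
    - [0,0,0,0,0,0]
    - [0,0,0,0,0,0]
    - [0,0,0,0,0,0]
    - [0,0,0,0,0,0]
    - [0,0,0,0,0,0]
    - [0,0,0,0,0,0]
  hand: 1.0

```text
time_s: 29.5
position: [0.6451, -0.1316, 0.1695]
tcp_rot: [[0.985, 0.172, 0.009], [0.172, -0.985, 0.001], [0.009, 0.0, -1.0]]
contact_force: [-1.2, -0.4, 6.0]
width: 0.0155
grip_force: 58.5
```

```bash
python3 - <<'E'
import numpy as np
h=np.array([-.0951,-.0429])
for f in range(4,37,4):
    a=np.radians(f);R=np.array([[np.cos(a),-np.sin(a)],[np.sin(a),np.cos(a)]]);print(f,(h-R@h).round(4))
E
```

```text
4 [-0.0032  0.0065]
8 [-0.0069  0.0128]
12 [-0.011   0.0188]
16 [-0.0155  0.0246]
20 [-0.0204  0.0299]
24 [-0.0257  0.035 ]
28 [-0.0313  0.0396]
32 [-0.0372  0.0439]
36 [-0.0434  0.0477]
```

jog_arm:
  motion:
    - [-0.0032,0.0065,0,0,0,4]
    - [-0.0069,0.0128,0,0,0,8]
    - [-0.011,0.0188,0,0,0,12]
    - [-0.0155,0.0246,0,0,0,16]
    - [-0.0204,0.0299,0,0,0,20]
    - [-0.0257,0.035,0,0,0,24]
    - [-0.0313,0.0396,0,0,0,28]
    - [-0.0372,0.0439,0,0,0,32]

```text
time_s: 30.3
position: [0.6171, -0.1831, 0.1695]
tcp_rot: [[0.925, -0.379, 0.011], [-0.379, -0.926, -0.001], [0.011, -0.003, -1.0]]
contact_force: [3.6, -4.5, 2.6]
width: 0.0157
grip_force: 58.7
```

```bash
python3 tgt.py; python3 -c "
from bench import ctrl; print(ctrl.get_state()['joint_pos'].round(1))"
```

```text
t 30.3 pos [ 0.6171 -0.1831  0.1695] yaw -22.25 tilt 0.66 w 0.0157 grip 58.7 F [ 3.6 -4.5  2.6]
[  33.8   31.8  -27.2   93.5   16.5   58.  -110.8]
```

```bash
python3 - <<'E'
import numpy as np
X=np.array([.925,-.379]);Y=np.array([-.379,-.926]);u=lambda d:.1015*np.array([np.cos(np.radians(d)),np.sin(np.radians(d))])
for f in range(4,40,4):
    d=u(-47.3-f)-u(-47.3); print(f,(d@X).round(4),(d@Y).round(4))
E
```

```text
4 -0.0032 0.0063
8 -0.0069 0.0124
12 -0.0109 0.0182
16 -0.0154 0.0237
20 -0.0202 0.0289
24 -0.0254 0.0337
28 -0.0309 0.0382
32 -0.0367 0.0422
36 -0.0428 0.0459
```

jog_arm:
  motion:
    - [-0.0032,0.0063,0,0,0,0]
    - [-0.0069,0.0124,0,0,0,0]
    - [-0.0109,0.0182,0,0,0,0]
    - [-0.0154,0.0237,0,0,0,0]
    - [-0.0202,0.0289,0,0,0,0]
    - [-0.0254,0.0337,0,0,0,0]
    - [-0.0309,0.0382,0,0,0,0]
    - [-0.0309,0.0382,0,0,0,0]

```text
time_s: 31.1
position: [0.5733, -0.2052, 0.1696]
tcp_rot: [[0.926, -0.377, 0.01], [-0.377, -0.926, 0.001], [0.009, -0.005, -1.0]]
contact_force: [0.9, -0.1, 7.7]
width: 0.0157
grip_force: 62.9
```

jog_arm:
  motion:
    - [-0.003,0.002,0,0,0,0]
    - [-0.006,0.004,0,0,0,0]
    - [-0.009,0.006,0,0,0,0]
    - [-0.009,0.006,0,0,0,0]
    - [-0.009,0.006,0,0,0,0]

```text
time_s: 31.6
position: [0.5622, -0.2071, 0.1696]
tcp_rot: [[0.927, -0.375, 0.008], [-0.375, -0.927, 0.0], [0.007, -0.003, -1.0]]
contact_force: [-2.6, -0.6, 12.5]
width: 0.0159
grip_force: 63.3
```

```bash
python3 tgt.py; python3 -c "
from bench import ctrl; print(ctrl.get_state()['joint_pos'].round(1))"
```

```text
t 31.6 pos [ 0.5622 -0.2071  0.1696] yaw -22.0 tilt 0.47 w 0.0159 grip 63.3 F [-2.6 -0.6 12.5]
[  39.    27.7  -27.8  100.    15.1   55.6 -106.6]
```

jog_arm:
  motion:
    - [-0.0017,0.001,0,0,0,0]
    - [-0.0034,0.002,0,0,0,0]
    - [-0.005,0.003,0,0,0,0]
    - [-0.005,0.003,0,0,0,0]

```text
time_s: 32.0
position: [0.5607, -0.2074, 0.1697]
tcp_rot: [[0.927, -0.374, 0.017], [-0.374, -0.927, 0.001], [0.015, -0.007, -1.0]]
contact_force: [9.0, -0.4, 1.4]
width: 0.0162
grip_force: 62.0
```

The stop is felt (9 N). Releasing.

jog_arm:
  motion:
    - [0,0,0,0,0,0]
    - [0,0,0,0,0,0]
    - [0,0,0,0,0,0]
    - [0,0,0,0,0,0]
  hand: 0.4

```text
time_s: 32.4
position: [0.5552, -0.2077, 0.1672]
tcp_rot: [[0.927, -0.376, 0.005], [-0.376, -0.927, 0.002], [0.004, -0.004, -1.0]]
contact_force: [-0.3, 0.1, -0.0]
width: 0.0511
grip_force: 0.0
```

jog_arm:
  motion:
    - [0,0,-0.02,0,0,0]
    - [0,0,-0.05,0,0,0]
    - [0,0,-0.1,0,0,0]
    - [0,0,-0.13,0,0,0]
    - [-0.05,-0.05,-0.13,0,0,-8]
    - [-0.1,-0.1,-0.13,0,0,-16]
    - [-0.13,-0.15,-0.13,0,0,-24]
    - [-0.15,-0.2,-0.13,0,0,-32]

```text
time_s: 33.2
position: [0.4956, -0.0169, 0.2975]
tcp_rot: [[0.984, 0.177, 0.006], [0.177, -0.984, 0.0], [0.006, 0.001, -1.0]]
contact_force: [1.4, -0.3, -0.3]
width: 0.0513
grip_force: 0.0
```

```bash
python3 tgt.py; python3 - <<'E'
from h import *
print(ctrl.get_state()['joint_pos'].round(1))
B=ctrl.read_camera("side"); A=ctrl.read_camera("top")
cv2.imwrite("pics/S5.png",B);cv2.imwrite("pics/T5.png",A)
f=lambda im,u,v,W,H,k:cv2.resize(im[v:v+H,u:u+W],None,fx=k,fy=k,interpolation=cv2.INTER_CUBIC)
O=np.hstack([f(A,330,140,100,90,4),f(B,300,210,100,90,4)])
P=np.hstack([f(A,290,205,50,30,8)[:200],f(B,265,210,50,30,8)[:200]])
cv2.imwrite("pics/p5.png",np.vstack([O,P]))
for c,im in(("top",A),("side",B)):
    print(c,"bar",*strip(c,im.min(2).astype(float),[.564,-.225,-1.396],.117,.008,.154,.006))
    for t,z in(("pin_head",.01),("bar_knob",.173),("fork_mouth",.113)):
        for uv,cf in marks(c,t): print(c,t,uv.round(1),round(cf,2),ray(c,uv,z).round(4))
E
```

```text
t 33.2 pos [ 0.4956 -0.0169  0.2975] yaw 10.19 tilt 0.35 w 0.0513 grip 0.0 F [ 1.4 -0.3 -0.3]
[ 36.1  10.3 -41.6 105.7   7.4  66.4 -87.8]
top bar [ 0.5625 -0.2366 -1.3926] -116.1
top pin_head [312.9 230.6] 0.5 [0.4193 0.0518 0.01  ]
top bar_knob [376.4 185.8] 0.83 [ 0.552  -0.2049  0.173 ]
top fork_mouth [411.8 180.5] 0.57 [ 0.578  -0.3592  0.113 ]
side bar [ 0.5664 -0.2397 -1.3796] -94.5
side bar_knob [344.5 243.9] 0.58 [ 0.5674 -0.2067  0.173 ]
side fork_mouth [358.  290.3] 0.68 [ 0.575  -0.3482  0.113 ]
```

View pics/p5.png

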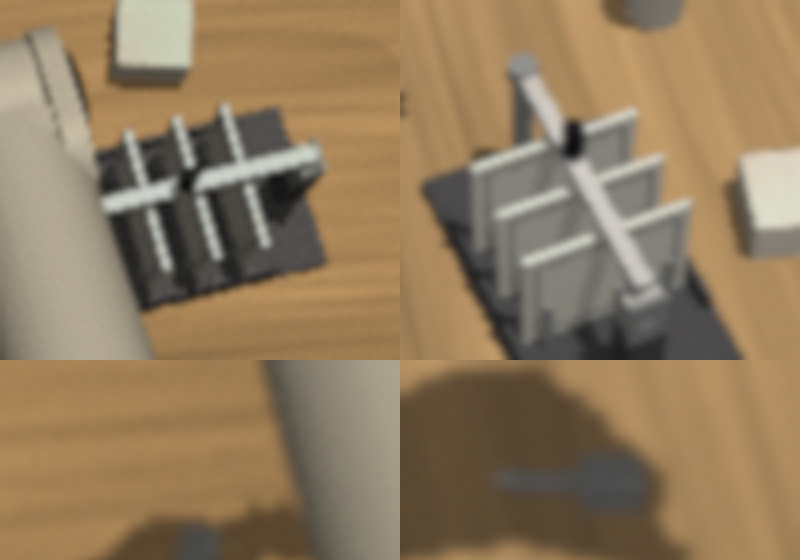

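Top crop: the bar lies shut over the three boards, its end in the fork. Side crop: the pin lies in shadow, head at about (291.6,225) and tip at about (277,225). It hasn't moved.

```bash
python3 - <<'E'
from h import *
for c,h,t in(("top",(314.8,228.4),(312.8,242.4)),("side",(291.5,225.1),(276.9,225))):
    print(c,ray(c,h,.01).round(4),ray(c,t,.01).round(4),np.hypot(*(ray(c,h,.01)-ray(c,t,.01))[:2]).round(3))
# silhouette fit: head 30x20 (centre 0), shaft x 15..55, width 10; bright grey vs wood (low saturation)
im={c:255-cv2.cvtColor(cv2.imread(f"pics/{f}.png"),cv2.COLOR_BGR2HSV)[...,1].astype(float) for c,f in(("top","T"),("side","S"))}
xs,ys=np.meshgrid(np.arange(-.03,.0701,.002),np.arange(-.024,.0241,.002))
m=((abs(xs)<=.015)&(abs(ys)<=.01))|((xs>.015)&(xs<=.053)&(abs(ys)<=.005))
m=cv2.GaussianBlur(m.astype(float),(0,0),1.8); m-=m.mean(); G=np.c_[xs.ravel(),ys.ravel(),np.full(xs.size,.012)]
for c in im:
    def cost(p):
        a=map_coordinates(im[c],proj(c,place(p,G)).T[::-1],order=1); a=a-a.mean(); return -(a*m.ravel()).sum()/np.sqrt((a*a).sum()*(m*m).sum())
    h=ray(c,(314.8,228.4) if c=="top" else (291.5,225.1),.01); best=None
    for dx in(-.008,0,.008):
        for w in(2.9,3.1,3.3):
            q=np.array([h[0]+dx,h[1],w]); r=minimize(cost,q,method="Nelder-Mead",options=dict(initial_simplex=[q,q+[.005,0,0],q+[0,.005,0],q+[0,0,.1]]))
            if best is None or r.fun<best.fun: best=r
    print(c,best.x.round(4),np.degrees(best.x[2]).round(1),round(best.fun,3))
E
```

```text
top [0.4279 0.0433 0.01  ] [0.3704 0.0557 0.01  ] 0.059
side [0.4318 0.0416 0.01  ] [0.3789 0.0549 0.01  ] 0.055
top [0.4254 0.0452 2.8747] 164.7 -0.994
side [0.4297 0.0419 2.9076] 166.6 -0.936
```

```bash
python3 tgt.py .433,.046,.2,77  .433,.046,.2,145
```

```text
t 33.6 pos [ 0.4974 -0.0195  0.2973] yaw 9.76 tilt 0.37 w 0.0514 grip 0.0 F [ 0.3 -0.5 -0.4]
.433,.046,.2,77 -> [-0.053  -0.0754  0.097 ] [  0.18  -0.35 -67.24]
.433,.046,.2,145 -> [-0.053  -0.0754  0.097 ] [   0.41   -0.22 -135.24]
```

jog_arm:
  motion:
    - [-0.02,-0.03,0,0,0,-8.5]
    - [-0.04,-0.06,0,0,0,-17]
    - [-0.053,-0.075,0,0,0,-25.5]
    - [-0.053,-0.075,0,0,0,-34]
    - [-0.053,-0.075,0,0,0,-42.5]
    - [-0.053,-0.075,0.03,0,0,-51]
    - [-0.053,-0.075,0.06,0,0,-59.5]
    - [-0.053,-0.075,0.08,0,0,-67]

```text
time_s: 34.4
position: [0.4323, 0.0456, 0.2156]
tcp_rot: [[0.223, 0.975, 0.005], [0.975, -0.223, 0.002], [0.003, 0.005, -1.0]]
contact_force: [-0.2, -0.8, 0.9]
width: 0.0513
grip_force: 0.0
```

```bash
python3 -c "
from bench import ctrl; print(ctrl.get_state()['joint_pos'].round(1))"; python3 tgt.py .433,.046,.2,143.9 .433,.046,.2,165.7
```

```text
[ 36.2   9.7 -49.4 118.8   8.9  54.9 -30.8]
t 34.4 pos [0.4323 0.0456 0.2156] yaw 77.11 tilt 0.32 w 0.0513 grip 0.0 F [-0.2 -0.8  0.9]
.433,.046,.2,143.9 -> [0.0005 0.0006 0.0156] [  0.34   0.   -66.79]
.433,.046,.2,165.7 -> [0.0005 0.0006 0.0156] [ 3.500e-01  7.000e-02 -8.859e+01]
```

jog_arm:
  motion:
    - [0,0,0.015,0,0,-8.5]
    - [0,0,0.015,0,0,-17]
    - [0,0,0.015,0,0,-25.5]
    - [0,0,0.015,0,0,-34]
    - [0,0,0.015,0,0,-42.5]
    - [0,0,0.015,0,0,-51]
    - [0,0,0.015,0,0,-59.5]
    - [0,0,0.015,0,0,-68]

```text
time_s: 35.2
position: [0.4332, 0.0458, 0.2021]
tcp_rot: [[-0.82, 0.572, 0.006], [0.572, 0.82, 0.002], [-0.004, 0.005, -1.0]]
contact_force: [0.2, 0.0, -0.3]
width: 0.051
grip_force: 0.0
```

jog_arm:
  motion:
    - [0,0,0.03,0,0,-8]
    - [0,0,0.06,0,0,-16]
    - [0,0,0.09,0,0,-20.6]
    - [0,0,0.11,0,0,-20.6]
    - [0,0,0.11,0,0,-20.6]
    - [0,0,0.11,0,0,-20.6]

```text
time_s: 35.8
position: [0.4337, 0.0469, 0.0923]
tcp_rot: [[-0.968, 0.251, 0.006], [0.251, 0.968, 0.002], [-0.005, 0.004, -1.0]]
contact_force: [0.9, -0.4, 0.4]
width: 0.0515
grip_force: 0.0
```

```bash
python3 tgt.py .433,.046,.06,165.7 .433,.046,.004,165.7; python3 - <<'E'
from h import *
B=ctrl.read_camera("side"); A=ctrl.read_camera("top"); cv2.imwrite("pics/S6.png",B)
f=lambda im,u,v,W,H,k:cv2.resize(im[v:v+H,u:u+W],None,fx=k,fy=k,interpolation=cv2.INTER_CUBIC)
cv2.imwrite("pics/p6.png",np.hstack([f(A,280,195,65,60,6),f(B,260,185,65,60,6)]))
for q in((.430,.0465),): print(((proj("side",[*q,.01])[0]-[260,185])*6+[390,0]).round())
s=ctrl.get_state();p=s["position"];R=s["tcp_rot"]
for sy in(-.033,.033): print(((proj("side",p+R@[0,sy,-.008])[0]-[260,185])*6+[390,0]).round())
E
```

```text
t 35.8 pos [0.4337 0.0469 0.0923] yaw 165.46 tilt 0.36 w 0.0515 grip 0.0 F [ 0.9 -0.4  0.4]
.433,.046,.06,165.7 -> [ 0.0006 -0.0012  0.0323] [ 0.22  0.29 -0.24]
.433,.046,.004,165.7 -> [ 0.0009 -0.0014  0.0883] [ 0.22  0.29 -0.24]
[575. 235.]
[570. 180.]
[577.  96.]
```

View pics/p6.png

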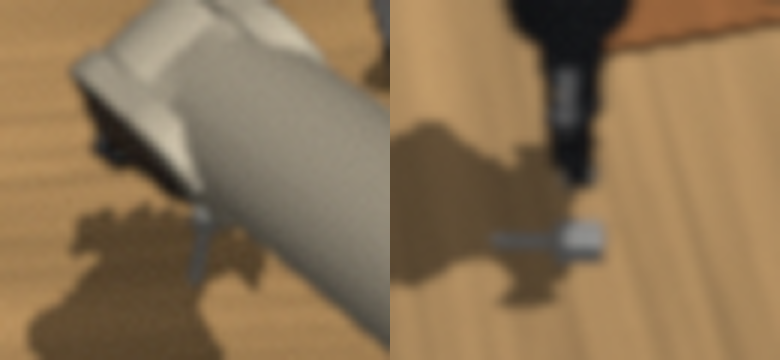

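Side crop: the fingertip is at about (291,215), right above the pin head at (292,225). Both sit the same 1 px from their predicted pixels, so they are aligned. Descending.

jog_arm:
  motion:
    - [0.001,-0.001,0.03,0.2,0.2,0]
    - [0.001,-0.001,0.055,0.2,0.2,0]
    - [0.001,-0.001,0.07,0.2,0.2,0]
    - [0.001,-0.001,0.08,0.2,0.2,0]
    - [0.001,-0.001,0.085,0.2,0.2,0]
    - [0.001,-0.001,0.085,0.2,0.2,0]

```text
time_s: 36.5
position: [0.4335, 0.0466, 0.0076]
tcp_rot: [[-0.968, 0.25, 0.003], [0.25, 0.968, -0.001], [-0.003, 0.0, -1.0]]
contact_force: [-0.3, 0.4, 0.6]
width: 0.0511
grip_force: 0.0
```

```bash
python3 tgt.py .433,.046,.003,165.7
```

```text
t 36.5 pos [0.4335 0.0466 0.0076] yaw 165.53 tilt 0.19 w 0.0511 grip 0.0 F [-0.3  0.4  0.6]
.433,.046,.003,165.7 -> [ 0.0003 -0.0007  0.0046] [ 0.    0.19 -0.17]
```

jog_arm:
  motion:
    - [0,0,0.0015,0,0,0]
    - [0,0,0.003,0,0,0]
    - [0,0,0.003,0,0,0]

```text
time_s: 36.8
position: [0.4333, 0.0465, 0.0046]
tcp_rot: [[-0.968, 0.25, 0.003], [0.25, 0.968, -0.001], [-0.003, 0.0, -1.0]]
contact_force: [0.4, 0.1, 0.7]
width: 0.0514
grip_force: 0.0
```

jog_arm:
  motion:
    - [0,0,0,0,0,0]
    - [0,0,0,0,0,0]
    - [0,0,0,0,0,0]
    - [0,0,0,0,0,0]
    - [0,0,0,0,0,0]
  hand: 1.0

```text
time_s: 37.3
position: [0.4331, 0.0465, 0.0047]
tcp_rot: [[-0.968, 0.25, 0.003], [0.25, 0.968, -0.001], [-0.003, -0.0, -1.0]]
contact_force: [0.0, -0.1, 5.5]
width: 0.0183
grip_force: 58.7
```

jog_arm:
  motion:
    - [0,0,-0.01,0,0,0]
    - [0,0,-0.04,0,0,0]
    - [0,0,-0.09,0,0,0]
    - [0,0,-0.14,0,0,0]
    - [0,0,-0.19,0,0,0]
    - [0,0,-0.24,0,0,0]
    - [0,0,-0.275,0,0,0]
    - [0,0,-0.275,0,0,0]

```text
time_s: 38.1
position: [0.435, 0.0476, 0.2836]
tcp_rot: [[-0.968, 0.25, 0.01], [0.25, 0.968, -0.003], [-0.011, -0.001, -1.0]]
contact_force: [0.3, -0.3, -0.8]
width: 0.0186
grip_force: 58.9
```

```bash
python3 - <<'E'
from h import *
for c in("top","side"):
    for d in ctrl.search_frame(c,"water")[:2]: print(c,d["bbox"],round(d["confidence"],2))
    for uv,cf in marks(c,"water"): print(c,uv,round(cf,2),ray(c,uv,0).round(3))
c=[.564,-.219,.175]
for y in(-.128,-.198,-.201,-.146): print(y,place(c,(0,y,.1077))[0].round(4))
E
python3 tgt.py .5990,-.4166,.28,100
```

```text
top [442.0, 182.6, 30.8, 18.6] 0.75
top [450.1 197.4] 0.72 [ 0.52  -0.543  0.   ]
side [349.6, 332.6, 23.4, 42.9] 0.98
side [358. 372.] 0.97 [ 0.521 -0.557  0.   ]
-0.128 [ 0.5863 -0.345   0.1077]
-0.198 [ 0.5985 -0.414   0.1077]
-0.201 [ 0.599  -0.4169  0.1077]
-0.146 [ 0.5894 -0.3628  0.1077]
t 38.3 pos [0.431  0.0464 0.2781] yaw 165.54 tilt 0.06 w 0.0187 grip 58.9 F [-0.4 -0.1 -2.1]
.5990,-.4166,.28,100 -> [-0.2783 -0.4064 -0.0013] [-3.000e-02  6.000e-02  6.554e+01]
```

jog_arm:
  motion:
    - [-0.025,-0.035,-0.01,0,0,8]
    - [-0.056,-0.081,-0.01,0,0,16]
    - [-0.084,-0.122,-0.01,0,0,24]
    - [-0.111,-0.163,-0.01,0,0,32]
    - [-0.139,-0.203,-0.01,0,0,40]
    - [-0.167,-0.244,-0.01,0,0,48]
    - [-0.195,-0.284,-0.01,0,0,56]
    - [-0.223,-0.325,-0.01,0,0,62]

```text
time_s: 39.1
position: [0.5664, -0.3233, 0.2865]
tcp_rot: [[-0.23, 0.973, -0.002], [0.973, 0.23, 0.002], [0.002, -0.001, -1.0]]
contact_force: [1.3, -0.3, -0.2]
width: 0.0185
grip_force: 58.9
```

```bash
python3 tgt.py .5990,-.4166,.28,100;python3 -c "
from bench import ctrl; print(ctrl.get_state()['joint_pos'].round(1))"
```

```text
t 39.1 pos [ 0.5664 -0.3233  0.2865] yaw 103.32 tilt 0.15 w 0.0185 grip 58.9 F [ 1.3 -0.3 -0.2]
.5990,-.4166,.28,100 -> [-0.0983  0.0102  0.0063] [-0.09 -0.12  3.32]
[ 57.5  30.8 -44.5  84.3  21.9  74.   24.4]
```

jog_arm:
  motion:
    - [-0.045,0.005,0,0,0,1.5]
    - [-0.09,0.01,0,0,0,3.3]
    - [-0.099,0.01,0,0,0,3.3]
    - [-0.099,0.01,0.03,0,0,3.3]
    - [-0.099,0.01,0.06,0,0,3.3]
    - [-0.099,0.01,0.1,0,0,3.3]
    - [-0.099,0.01,0.11,0,0,3.3]
    - [-0.099,0.01,0.11,0,0,3.3]

```text
time_s: 39.9
position: [0.5981, -0.4145, 0.1759]
tcp_rot: [[-0.179, 0.984, -0.003], [0.984, 0.18, 0.004], [0.004, -0.003, -1.0]]
contact_force: [-0.6, 0.3, -0.6]
width: 0.0189
grip_force: 59.0
```

```bash
python3 tgt.py .5990,-.4166,.1077,100; python3 - <<'E'
from h import *
B=ctrl.read_camera("side"); A=ctrl.read_camera("top"); cv2.imwrite("pics/S7.png",B);cv2.imwrite("pics/T7.png",A)
f=lambda im,u,v,W,H,k:cv2.resize(im[v:v+H,u:u+W],None,fx=k,fy=k,interpolation=cv2.INTER_CUBIC)
cv2.imwrite("pics/p7.png",np.hstack([f(A,380,150,60,80,6.5),f(B,330,255,60,80,6.5)]))
E
```

```text
t 39.9 pos [ 0.5981 -0.4145  0.1759] yaw 100.34 tilt 0.29 w 0.0189 grip 59.0 F [-0.6  0.3 -0.6]
.5990,-.4166,.1077,100 -> [-0.0025  0.0007  0.0682] [-0.16 -0.24  0.34]
```

View pics/p7.png

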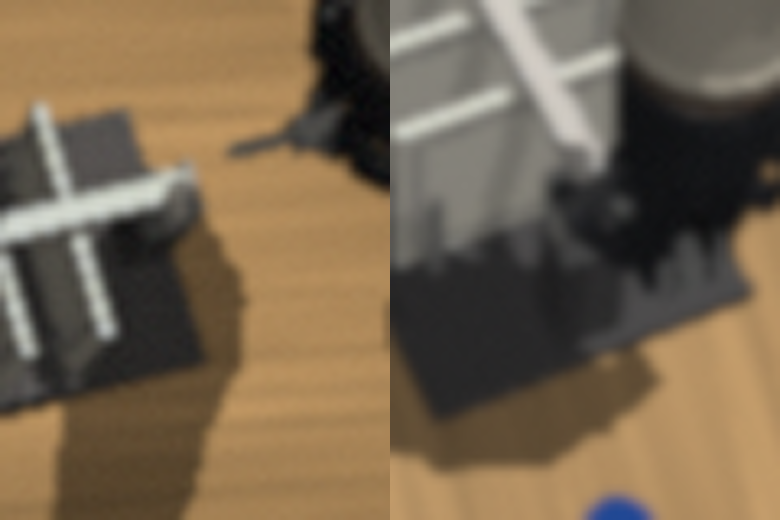

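Top crop: the pin is gripped level, tip at about (415.4,173.4) and head at about (428.5,170), and the bar's end is at about (408.5,177). Comparing the two lines in the same camera.

```bash
python3 - <<'E'
from h import *
A=cv2.imread("pics/T7.png"); w=A.min(2).astype(float)
# bar line in top: centroid across for columns
pts=[]
for u in list(range(376,388))+list(range(394,407)):
    col=w[168:195,u]; k=np.argmax(cv2.GaussianBlur(col.reshape(-1,1),(1,5),0)); lo=max(k-4,0); s=np.clip(col[lo:k+5]-100,0,None); pts.append((u,168+lo+(s*np.arange(len(s))).sum()/s.sum()))
P=np.array([ray("top",p,.154) for p in pts]); 
b=np.array([.564,-.219]);C=np.array([[np.cos(.175),np.sin(.175)],[-np.sin(.175),np.cos(.175)]])
L=(P[:,:2]-b)@C.T; cf=np.polyfit(L[:,1],L[:,0],1); print("bar x in carrier: at y=-.128",np.polyval(cf,-.128).round(4),"slope",cf.round(4),"res",np.std(L[:,0]-np.polyval(cf,L[:,1])).round(4))
for n,p in(("tip",(415.4,173.4)),("head",(428.5,170))): print(n,((ray("top",p,.181)[:2]-b)@C.T).round(4))
# dark pin vs wood: saturation template fit
im=255-cv2.cvtColor(A,cv2.COLOR_BGR2HSV)[...,2].astype(float)
rows=[]
for u in range(416,424):
    col=im[163:182,u]; base=np.median(col); s=np.clip(col-base-15,0,None); v=163+(s*np.arange(len(s))).sum()/s.sum(); rows.append(((ray("top",(u,v),.181)[:2]-b)@C.T).round(4))
print(np.array(rows).tolist())
t=ctrl.get_state();print("tcp carrier",((t["position"][:2]-b)@C.T).round(4))
E
```

```text
bar x in carrier: at y=-.128 -0.007 slope [0.0735 0.0024] res 0.0087
tip [-0.0006 -0.1416]
head [ 0.     -0.1946]
[[0.0014, -0.1446], [0.0013, -0.1486], [0.0011, -0.1526], [0.0015, -0.1567], [0.0014, -0.1608], [0.0012, -0.1647], [0.0016, -0.1689], [0.0029, -0.1733]]
tcp carrier [ 0.0018 -0.2003]
```

```bash
python3 tgt.py .5944,-.4168,.1077,100
```

```text
t 40.0 pos [ 0.6007 -0.416   0.1808] yaw 100.29 tilt 0.19 w 0.0189 grip 59.0 F [ 0.4  0.2 -1. ]
.5944,-.4168,.1077,100 -> [ 0.0004 -0.0066  0.0731] [0.18 0.06 0.29]
```

jog_arm:
  motion:
    - [0,-0.007,0.03,0.1,0,0.3]
    - [0,-0.007,0.055,0.1,0,0.3]
    - [0,-0.007,0.07,0.1,0,0.3]
    - [0,-0.007,0.073,0.1,0,0.3]
    - [0,-0.007,0.073,0.1,0,0.3]
    - [0,-0.007,0.073,0.1,0,0.3]
    - [0,-0.007,0.073,0.1,0,0.3]

```text
time_s: 40.7
position: [0.5942, -0.4181, 0.1088]
tcp_rot: [[-0.173, 0.985, 0.003], [0.985, 0.173, -0.002], [-0.003, 0.003, -1.0]]
contact_force: [-0.5, -0.9, -1.0]
width: 0.0183
grip_force: 59.0
```

```bash
python3 - <<'E'
from h import *
A=ctrl.read_camera("top"); cv2.imwrite("pics/T8.png",A); B=ctrl.read_camera("side"); cv2.imwrite("pics/S8.png",B)
f=lambda im,u,v,W,H,k:cv2.resize(im[v:v+H,u:u+W],None,fx=k,fy=k,interpolation=cv2.INTER_CUBIC)
cv2.imwrite("pics/p8.png",np.hstack([f(A,385,155,50,50,8),f(B,335,265,50,50,8)]))
b=np.array([.564,-.219]);C=np.array([[np.cos(.175),np.sin(.175)],[-np.sin(.175),np.cos(.175)]])
im=255-cv2.cvtColor(A,cv2.COLOR_BGR2HSV)[...,2].astype(float)
for u in range(412,426):
    col=im[165:190,u]; base=np.median(col); s=np.clip(col-base-15,0,None); v=165+(s*np.arange(len(s))).sum()/max(s.sum(),1); print(u,round(v,1),((ray("top",(u,v),.113)[:2]-b)@C.T).round(4))
t=ctrl.get_state();print("tcp carrier",((t["position"][:2]-b)@C.T).round(4))
E
python3 tgt.py .5939,-.4169,.1077,100
```

```text
412 183.5 [-0.0226 -0.1376]
413 183.5 [-0.0239 -0.1414]
414 184.5 [-0.0285 -0.1442]
415 184.5 [-0.0298 -0.148 ]
416 184.0 [-0.0287 -0.1525]
417 182.4 [-0.0234 -0.1584]
418 180.6 [-0.0172 -0.1645]
419 177.8 [-0.0071 -0.1719]
420 176.6 [-0.0034 -0.1773]
421 176.6 [-0.0041 -0.1813]
422 176.3 [-0.0039 -0.1856]
423 175.2 [-0.0007 -0.1908]
424 173.2 [ 0.0063 -0.1972]
425 169.5 [ 0.02   -0.2059]
tcp carrier [-0.0054 -0.2012]
t 40.8 pos [ 0.5937 -0.418   0.1082] yaw 99.94 tilt 0.17 w 0.0186 grip 59.0 F [-0.1 -0.2 -0.9]
.5939,-.4169,.1077,100 -> [0.0011 0.0004 0.0005] [ 0.1   0.13 -0.06]
```

View pics/p8.png

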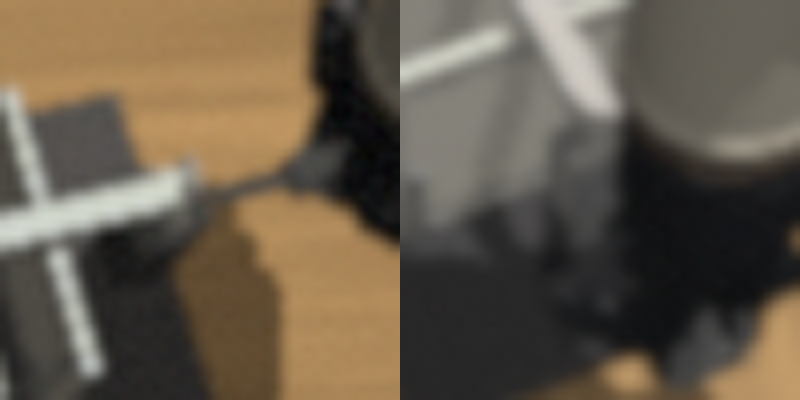

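Top crop: the shaft is aligned with the bar and its tip is just outside the fork, at about (412,179).

```bash
python3 - <<'E'
from h import *
b=np.array([.564,-.219]);C=np.array([[np.cos(.175),np.sin(.175)],[-np.sin(.175),np.cos(.175)]])
for p,z in(((408.1,177.9),.154),((385.5,183.4),.154),((412.5,179.2),.113),((416.2,178.4),.113),((424.4,175.6),.123)): print(p,((ray("top",p,z)[:2]-b)@C.T).round(4))
A=cv2.imread("pics/T8.png"); g=A.max(2).astype(int)
for u in(413,414,415,416,417,418): print(u,g[172:190,u])
E
```

```text
(408.1, 177.9) [-0.0052 -0.1171]
(385.5, 183.4) [-0.0048 -0.0251]
(412.5, 179.2) [-0.0062 -0.1448]
(416.2, 178.4) [-0.0066 -0.1603]
(424.4, 175.6) [-0.0056 -0.1924]
413 [183 180 178 178 175 153 110  84  93  99 103 102 101  99  96  97  96  96]
414 [186 180 177 177 172 143  99  97 121 128 128 123 104  98  95  95  96  97]
415 [185 182 177 174 165 128  93 116 150 157 158 144 114  97  94  92  93  95]
416 [184 181 176 172 154 114  93 128 163 172 171 163 137 117 107 108 100  96]
417 [184 181 176 172 147 105  97 138 170 173 175 177 166 151 146 143 124 100]
418 [185 181 175 167 138  94 106 146 169 173 174 180 179 174 170 167 143 114]
```

jog_arm:
  motion:
    - [0,0.001,0.0005,0,0,0]
    - [0.005,0.001,0.0005,0,0,0]
    - [0.01,0.001,0.0005,0,0,0]
    - [0.015,0.001,0.0005,0,0,0]
    - [0.019,0.001,0.0005,0,0,0]
    - [0.022,0.001,0.0005,0,0,0]
    - [0.022,0.001,0.0005,0,0,0]

```text
time_s: 41.5
position: [0.5904, -0.3952, 0.1066]
tcp_rot: [[-0.173, 0.985, 0.001], [0.985, 0.173, -0.001], [-0.001, 0.001, -1.0]]
contact_force: [-0.6, -0.1, -0.2]
width: 0.0186
grip_force: 59.0
```

jog_arm:
  motion:
    - [0.003,0,0,0,0,0]
    - [0.006,0,0,0,0,0]
    - [0.009,0,0,0,0,0]
    - [0.009,0,0,0,0,0]

```text
time_s: 41.9
position: [0.5888, -0.3863, 0.1065]
tcp_rot: [[-0.173, 0.985, 0.001], [0.985, 0.173, -0.001], [-0.001, 0.001, -1.0]]
contact_force: [-0.5, -1.2, -0.7]
width: 0.0186
grip_force: 59.0
```

The tip should be 17 mm past the outer face with no force, so it is in the hole. Continuing.

jog_arm:
  motion:
    - [0.004,0,-0.0005,0,0,0]
    - [0.008,0,-0.0005,0,0,0]
    - [0.012,0,-0.0005,0,0,0]
    - [0.016,0,-0.0005,0,0,0]
    - [0.019,0,-0.0005,0,0,0]
    - [0.021,0,-0.0005,0,0,0]
    - [0.021,0,-0.0005,0,0,0]

```text
time_s: 42.6
position: [0.5855, -0.3686, 0.1073]
tcp_rot: [[-0.171, 0.985, 0.003], [0.985, 0.171, -0.004], [-0.005, 0.002, -1.0]]
contact_force: [2.2, -3.6, -2.8]
width: 0.0184
grip_force: 58.9
```

jog_arm:
  motion:
    - [0.001,0,0,0,0,0]
    - [0.002,0,0,0,0,0]
    - [0.003,0,0,0,0,0]
    - [0.003,0,0,0,0,0]

```text
time_s: 43.0
position: [0.5854, -0.3686, 0.1075]
tcp_rot: [[-0.169, 0.986, 0.005], [0.985, 0.17, -0.007], [-0.008, 0.003, -1.0]]
contact_force: [3.9, -9.5, -5.7]
width: 0.0186
grip_force: 58.8
```

Firm stop (about 9.5 N), and the head works out to be against the fork. Releasing gently and backing off upward.

jog_arm:
  motion:
    - [0,0,0,0,0,0]
    - [0,0,0,0,0,0]
    - [0,0,0,0,0,0]
    - [0,0,0,0,0,0]
  hand: 0.5

```text
time_s: 43.4
position: [0.5847, -0.3626, 0.107]
tcp_rot: [[-0.174, 0.985, 0.001], [0.985, 0.174, -0.0], [-0.0, 0.001, -1.0]]
contact_force: [-0.6, -0.2, 0.5]
width: 0.0427
grip_force: 0.0
```

jog_arm:
  motion:
    - [0,0,-0.01,0,0,0]
    - [0,0,-0.03,0,0,0]
    - [0,0,-0.06,0,0,0]
    - [0,0,-0.1,0,0,0]
    - [0,0,-0.15,0,0,0]
    - [0,0,-0.2,0,0,0]
    - [-0.02,0,-0.23,0,0,0]
    - [-0.02,0,-0.23,0,0,0]

```text
time_s: 44.2
position: [0.5899, -0.3861, 0.3443]
tcp_rot: [[-0.17, 0.985, 0.01], [0.985, 0.17, -0.008], [-0.009, 0.008, -1.0]]
contact_force: [0.3, -0.8, -0.5]
width: 0.0427
grip_force: 0.0
```

```bash
python3 tgt.py .45,-.1,.3,120 .40,.1,.35,120
```

```text
t 44.2 pos [ 0.5899 -0.3861  0.3443] yaw 99.77 tilt 0.71 w 0.0427 grip 0.0 F [ 0.3 -0.8 -0.5]
.45,-.1,.3,120 -> [ 0.3061 -0.0897  0.0407] [  0.38   0.61 -20.23]
.40,.1,.35,120 -> [ 0.5112 -0.1046 -0.0114] [  0.38   0.61 -20.23]
```

jog_arm:
  motion:
    - [0.511,-0.105,0,0,0,0]
    - [0.511,-0.105,0,0,0,0]
    - [0.511,-0.105,0,0,0,0]
    - [0.511,-0.105,0,0,0,0]
    - [0.511,-0.105,0,0,0,0]
    - [0.511,-0.105,0,0,0,0]
    - [0.511,-0.105,0,0,0,0]
    - [0.511,-0.105,0,0,0,0]

```text
time_s: 45.0
position: [0.4393, -0.0088, 0.336]
tcp_rot: [[-0.173, 0.985, -0.0], [0.985, 0.173, -0.002], [-0.002, -0.0, -1.0]]
contact_force: [0.5, 1.4, 1.6]
width: 0.0426
grip_force: 0.0
```

```bash
python3 - <<'E'
from h import *
A=ctrl.read_camera("top"); cv2.imwrite("pics/T9.png",A); B=ctrl.read_camera("side"); cv2.imwrite("pics/S9.png",B)
f=lambda im,u,v,W,H,k:cv2.resize(im[v:v+H,u:u+W],None,fx=k,fy=k,interpolation=cv2.INTER_CUBIC)
cv2.imwrite("pics/p9.png",np.vstack([np.hstack([f(A,385,155,50,37,8),f(B,335,265,50,37,8)]),np.hstack([f(A,330,140,100,70,4),f(B,300,220,100,70,4)])]))
for c in("top","side"):
    for d in marks(c,"pin_head"): print(c,d, ray(c,d[0],.113).round(4))
E
python3 tgt.py
```

```text
top (array([409.8, 182.4]), 0.58) [ 0.5707 -0.3502  0.113 ]
side (array([343.9, 246.6]), 0.37) [ 0.5753 -0.174   0.113 ]
t 45.2 pos [ 0.4403 -0.01    0.3366] yaw 100.1 tilt 0.21 w 0.0425 grip 0.0 F [ 0.2 -1.4 -0.2]
```

View pics/p9.png

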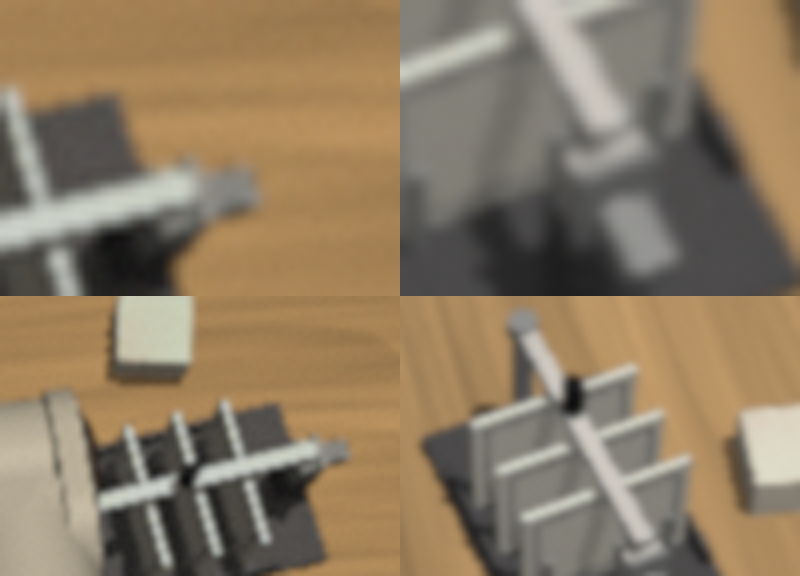

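Top crop: the head sits outside the fork with its outer end at about (417,178.5). Side crop: the head is right below the bar's end at about (365,294), with the boards upright and the bar shut. Checking numerically that it is seated.

```bash
python3 - <<'E'
from h import *
fit={"top":[.5589,-.2174,.1746],"side":[.5648,-.2233,.1759]}
for c,f in(("top","T9"),("side","S9")):
    I=cv2.imread(f"pics/{f}.png"); im=I.min(2).astype(float) if c=="side" else 255-cv2.cvtColor(I,cv2.COLOR_BGR2HSV)[...,1].astype(float)
    # refit plate in this picture
    x,_=edgefit({c:I.max(2).astype(float)},fit[c],.09,.1375,.012); print(c,"plate",x.round(4))
    u=np.arange(-.028,.0281,.002); X,Y=np.meshgrid(np.arange(-.02,.0201,.002),np.arange(-.03,.022,.002))
    m=cv2.GaussianBlur(((abs(X)<=.01)&(abs(Y)<=.015)).astype(float),(0,0),1.8)
    use=(Y<.010).ravel() if c=="top" else np.ones(X.size,bool)
    def cost(q):
        G=np.c_[(X+q[0]).ravel(),(Y+q[1]).ravel(),np.full(X.size,.122)][use]
        a=map_coordinates(im,proj(c,place(x,G)).T[::-1],order=1);t=m.ravel()[use];t=t-t.mean();a=a-a.mean();return -(a*t).sum()/np.sqrt((a*a).sum()*(t*t).sum())
    r=min((minimize(cost,[a,b],method="Nelder-Mead",options=dict(initial_simplex=[[a,b],[a+.004,b],[a,b+.004]])) for a in(-.004,.004) for b in(-.138,-.146,-.154)),key=lambda r:r.fun)
    print(c,"head in carrier",r.x.round(4),round(r.fun,3),"expect y -.143")
E
```

```text
top plate [ 0.5603 -0.223   0.1923]
top head in carrier [-0.0047 -0.1414] -0.988 expect y -.143
side plate [ 0.5675 -0.233   0.1716]
side head in carrier [-0.0022 -0.1383] -0.94 expect y -.143
```

```bash
python3 - <<'E'
from h import *
fit={"top":[.5589,-.2174,.1746],"side":[.5648,-.2233,.1759]}
ys=np.arange(-.10,-.176,-.003)
for c,f,x0 in(("top","T9",-.002),("side","S9",-.002)):
    im=cv2.imread(f"pics/{f}.png").min(2).astype(float)
    for z in(.154,.138,.123):
        v=[np.mean([map_coordinates(im,proj(c,place(fit[c],(x0+dx,y,z))).T[::-1],order=1)[0] for dx in(-.003,0,.003)]) for y in ys]
        print(c,z,[(round(y*1000),int(a)) for y,a in zip(ys,v)])
E
```

```text
top 0.154 [(-100, 184), (-103, 182), (-106, 181), (-109, 183), (-112, 185), (-115, 185), (-118, 179), (-121, 166), (-124, 152), (-127, 138), (-130, 131), (-133, 126), (-136, 123), (-139, 121), (-142, 120), (-145, 121), (-148, 117), (-151, 107), (-154, 96), (-157, 89), (-160, 87), (-163, 87), (-166, 87), (-169, 87), (-172, 86), (-175, 85)]
top 0.138 [(-100, 166), (-103, 166), (-106, 162), (-109, 158), (-112, 159), (-115, 164), (-118, 168), (-121, 165), (-124, 157), (-127, 148), (-130, 140), (-133, 134), (-136, 130), (-139, 127), (-142, 125), (-145, 124), (-148, 125), (-151, 124), (-154, 117), (-157, 106), (-160, 94), (-163, 89), (-166, 88), (-169, 88), (-172, 89), (-175, 88)]
top 0.123 [(-100, 121), (-103, 128), (-106, 134), (-109, 133), (-112, 131), (-115, 131), (-118, 133), (-121, 139), (-124, 142), (-127, 139), (-130, 134), (-133, 134), (-136, 133), (-139, 130), (-142, 127), (-145, 124), (-148, 122), (-151, 123), (-154, 126), (-157, 123), (-160, 115), (-163, 103), (-166, 93), (-169, 89), (-172, 89), (-175, 89)]
side 0.154 [(-100, 184), (-103, 184), (-106, 185), (-109, 185), (-112, 
[... 266 characters left out ...]
5, 109)]
side 0.138 [(-100, 159), (-103, 158), (-106, 151), (-109, 137), (-112, 124), (-115, 127), (-118, 143), (-121, 152), (-124, 144), (-127, 122), (-130, 100), (-133, 88), (-136, 88), (-139, 101), (-142, 119), (-145, 132), (-148, 137), (-151, 138), (-154, 137), (-157, 137), (-160, 137), (-163, 137), (-166, 138), (-169, 133), (-172, 117), (-175, 93)]
side 0.123 [(-100, 111), (-103, 106), (-106, 115), (-109, 132), (-112, 146), (-115, 144), (-118, 128), (-121, 106), (-124, 91), (-127, 89), (-130, 102), (-133, 123), (-136, 138), (-139, 144), (-142, 144), (-145, 144), (-148, 144), (-151, 144), (-154, 145), (-157, 145), (-160, 143), (-163, 131), (-166, 107), (-169, 83), (-172, 74), (-175, 74)]
```

Side profile suggests the head may still be 2–3 mm off the cheek, which is near the tolerance. I'll push it home from outside with the closed fingers.

```bash
python3 tgt.py .595,-.4217,.33,100 .595,-.4217,.106,100
```

```text
t 45.2 pos [ 0.4403 -0.01    0.3366] yaw 100.1 tilt 0.21 w 0.0425 grip 0.0 F [ 0.2 -1.4 -0.2]
.595,-.4217,.33,100 -> [-0.4325  0.0801  0.0082] [0.02 0.21 0.1 ]
.595,-.4217,.106,100 -> [-0.4316  0.08    0.2322] [0.02 0.21 0.1 ]
```

jog_arm:
  motion:
    - [-0.432,0.08,0,0,0,0]
    - [-0.432,0.08,0,0,0,0]
    - [-0.432,0.08,0,0,0,0]
    - [-0.432,0.08,0,0,0,0]
    - [-0.432,0.08,0,0,0,0]
    - [-0.432,0.08,0,0,0,0]
    - [-0.432,0.08,0,0,0,0]
    - [-0.432,0.08,0,0,0,0]
  hand: 1.0

```text
time_s: 46.0
position: [0.5798, -0.39, 0.3349]
tcp_rot: [[-0.169, 0.986, -0.002], [0.986, 0.169, -0.001], [-0.0, -0.002, -1.0]]
contact_force: [1.7, 0.2, 0.9]
width: 0.0002
grip_force: 0.0
```

jog_arm:
  motion:
    - [0,0,0,0,0,0]
    - [0,0,0,0,0,0]
    - [0,0,0,0,0,0]

```text
time_s: 46.3
position: [0.5803, -0.3853, 0.3359]
tcp_rot: [[-0.173, 0.985, -0.0], [0.985, 0.173, 0.001], [0.001, -0.0, -1.0]]
contact_force: [-0.2, -0.1, 1.5]
width: -0.0002
grip_force: 0.0
```

```bash
python3 tgt.py .595,-.4217,.106,100
```

```text
t 46.3 pos [ 0.5803 -0.3853  0.3359] yaw 99.95 tilt 0.04 w -0.0002 grip 0.0 F [-0.2 -0.1  1.5]
.595,-.4217,.106,100 -> [-0.0386  0.0083  0.2299] [-0.01 -0.04 -0.05]
```

jog_arm:
  motion:
    - [-0.039,0.008,0,0,0,0]
    - [-0.039,0.008,0,0,0,0]
    - [-0.039,0.008,0.05,0,0,0]
    - [-0.039,0.008,0.1,0,0,0]
    - [-0.039,0.008,0.15,0,0,0]
    - [-0.039,0.008,0.2,0,0,0]
    - [-0.039,0.008,0.228,0,0,0]
    - [-0.039,0.008,0.228,0,0,0]

```text
time_s: 47.1
position: [0.5919, -0.4204, 0.104]
tcp_rot: [[-0.174, 0.985, -0.007], [0.985, 0.174, 0.004], [0.005, -0.006, -1.0]]
contact_force: [-0.9, 0.9, -0.4]
width: -0.0
grip_force: 0.0
```

jog_arm:
  motion:
    - [0.005,0,0,0,0,0]
    - [0.01,0,0,0,0,0]
    - [0.015,0,0,0,0,0]
    - [0.019,0,0,0,0,0]
    - [0.022,0,0,0,0,0]
    - [0.025,0,0,0,0,0]
    - [0.028,0,0,0,0,0]
    - [0.031,0,0,0,0,0]

```text
time_s: 47.9
position: [0.5899, -0.3923, 0.1089]
tcp_rot: [[-0.172, 0.985, 0.001], [0.985, 0.172, -0.001], [-0.001, 0.001, -1.0]]
contact_force: [-0.2, 0.1, 1.1]
width: -0.0001
grip_force: 0.0
```

jog_arm:
  motion:
    - [0.002,0,0,0,0,0]
    - [0.004,0,0,0,0,0]
    - [0.005,0,0,0,0,0]
    - [0.005,0,0,0,0,0]

```text
time_s: 48.3
position: [0.5893, -0.3893, 0.1096]
tcp_rot: [[-0.171, 0.985, 0.002], [0.985, 0.171, -0.003], [-0.004, 0.001, -1.0]]
contact_force: [1.2, -5.3, 0.8]
width: 0.0001
grip_force: 2.5
```

jog_arm:
  motion:
    - [0.001,0,0,0,0,0]
    - [0.002,0,0,0,0,0]
    - [0.003,0,0,0,0,0]
    - [0.003,0,0,0,0,0]

```text
time_s: 48.7
position: [0.5892, -0.3888, 0.1105]
tcp_rot: [[-0.17, 0.985, 0.004], [0.985, 0.17, -0.007], [-0.007, 0.003, -1.0]]
contact_force: [0.8, -8.7, 3.6]
width: 0.0004
grip_force: 4.4
```

jog_arm:
  motion:
    - [0.002,0,0,0,0,0]
    - [0.004,0,0,0,0,0]
    - [0.006,0,0,0,0,0]
    - [0.008,0,0,0,0,0]
    - [0.008,0,0,0,0,0]

```text
time_s: 49.2
position: [0.5889, -0.3874, 0.1131]
tcp_rot: [[-0.166, 0.986, 0.008], [0.986, 0.166, -0.016], [-0.017, 0.006, -1.0]]
contact_force: [2.2, -18.4, 8.0]
width: 0.0001
grip_force: 9.3
```

jog_arm:
  motion:
    - [-0.01,0,0,0,0,0]
    - [-0.025,0,0,0,0,0]
    - [-0.03,0,0,0,0,0]
    - [-0.03,0,-0.05,0,0,0]
    - [-0.03,0,-0.1,0,0,0]
    - [-0.03,0,-0.15,0,0,0]
    - [-0.03,0,-0.2,0,0,0]
    - [-0.03,0,-0.23,0,0,0]

```text
time_s: 50.0
position: [0.5936, -0.4043, 0.3434]
tcp_rot: [[-0.174, 0.985, 0.005], [0.985, 0.174, -0.001], [-0.002, 0.004, -1.0]]
contact_force: [1.1, -0.4, -0.9]
width: 0.0001
grip_force: 0.0
```

jog_arm:
  motion:
    - [0.4,-0.07,0,0,0,0]
    - [0.4,-0.07,0,0,0,0]
    - [0.4,-0.07,0,0,0,0]
    - [0.4,-0.07,0,0,0,0]
    - [0.4,-0.07,0,0,0,0]
    - [0.4,-0.07,0,0,0,0]
    - [0.4,-0.07,0,0,0,0]
    - [0.4,-0.07,0,0,0,0]

```text
time_s: 50.8
position: [0.4545, -0.0267, 0.3377]
tcp_rot: [[-0.174, 0.985, -0.001], [0.985, 0.174, -0.0], [-0.0, -0.001, -1.0]]
contact_force: [0.5, 0.1, 0.6]
width: -0.0002
grip_force: 0.0
```

```bash
python3 - <<'E'
from h import *
for c,f in(("top","T10"),("side","S10")): cv2.imwrite(f"pics/{f}.png",ctrl.read_camera(c))
fit={"top":[.5589,-.2174,.1746],"side":[.5648,-.2233,.1759]}
ys=np.arange(-.11,-.176,-.001)
for c,fs in(("top",("T9","T10")),("side",("S9","S10"))):
  for f in fs:
    im=cv2.imread(f"pics/{f}.png").min(2).astype(float); o=[]
    v=np.mean([[map_coordinates(im,proj(c,place(fit[c],(-.002+dx,y,.123))).T[::-1],order=1)[0] for y in ys] for dx in(-.004,-.002,0,.002,.004)],0)
    d=np.gradient(v); e=lambda s,a,b:(lambda w:round(float((w*ys[(ys<=a)&(ys>=b)]).sum()/w.sum()),4))(np.clip(s*d[(ys<=a)&(ys>=b)],0,None))
    # ys decreasing: falling brightness outward => d<0
    print(f,"cheek top->face",e(-1,-.113,-.127) if c=="side" else "","head back",e(1,-.126,-.142) if c=="side" else "","head end",e(-1,-.152,-.175))
A=cv2.imread("pics/T10.png");B=cv2.imread("pics/S10.png")
E
python3 tgt.py
```

```text
T9 cheek top->face  head back  head end -0.1621
T10 cheek top->face  head back  head end -0.1629
S9 cheek top->face -0.1194 head back -0.1323 head end -0.1657
S10 cheek top->face -0.1194 head back -0.1324 head end -0.1649
t 50.9 pos [ 0.4535 -0.0212  0.3384] yaw 100.62 tilt 0.1 w 0.0001 grip 0.0 F [-0.2 -0.1  0.5]
```

The head didn't move under 18 N, so it is seated. Last look before handing in.

```bash
python3 - <<'E'
from h import *
A=cv2.imread("pics/T10.png");B=cv2.imread("pics/S10.png")
f=lambda im,u,v,W,H,k:cv2.resize(im[v:v+H,u:u+W],None,fx=k,fy=k,interpolation=cv2.INTER_CUBIC)
cv2.imwrite("pics/p10.png",np.hstack([f(A,335,145,90,80,4.4),f(B,305,225,90,80,4.4)]))
for c,im in(("top",A),("side",B)): print(c,"bar",*strip(c,im.min(2).astype(float),[.564,-.225,-1.396],.117,.008,.154,.006))
E
```

```text
top bar [ 0.56  -0.224 -1.386] -94.0
side bar [ 0.5664 -0.2398 -1.3797] -94.3
```

View pics/p10.png

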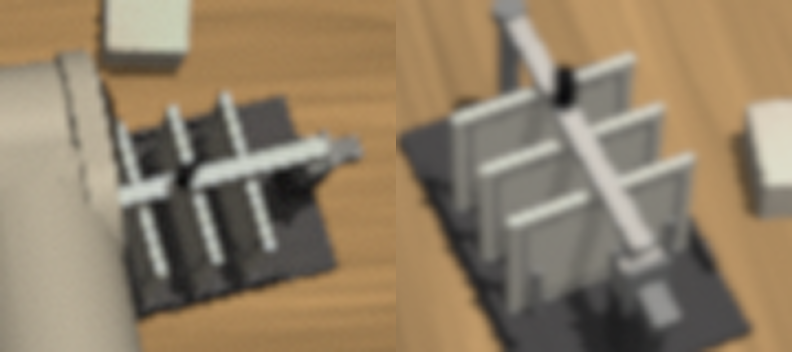

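The final crops show all three boards upright in the slots, the bar shut over them, and the pin's head against the fork at about (364,294) in the side view. The arm is clear of everything, so I'm handing in.

```bash
python3 -c "
from bench import ctrl; print(ctrl.sign_off())"
```

```text
the job is handed in; nothing more can be done
None
```

I handed the job in at about 51 s of robot time: all three boards are upright in the carrier, the bar is shut and the pin is through the fork; its head did not move under an 18 N push, though the side view left a possible 2–4 mm gap to the fork against the 3.5 mm limit, and the sign-off returned no verdict.

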